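# Demould the drawer pulls and line them up under the straightedge

## Robot

A 7-joint arm with a two-finger parallel gripper is mounted at the origin on the work surface. World frame = base frame: x ahead of the robot, y to its left, z up, the work surface at z = 0. Lengths are in m, angles in rad, forces in N, time in s.
With the tool pointing down it reaches from about 0.425 to 0.925 m from the base axis. Payload 6.8 kg.
Tool frame: the origin (TCP) lies on the centre line of the jaws, within the pads' length; the fingertips stand 8 mm ahead of it and the grasp point (between the pads) lies 11 mm behind it (bot.tips_ahead is the distance from the TCP to the fingertips, in m); z points along the fingers, y is the line along which they close (so a half turn about z gives the same grasp; the last joint's range is limited). The gripper opens to 85 mm and grips with 20 to 120 N. Pads are 22 mm wide; open, the fingers measure 114 mm over their backs; the gripper's body (76 mm by 85 mm) begins 54 mm behind the grasp point. The pads swing forward as they close: fully open they stand 13 mm farther back than shut.
Start: joints at [1.122, 0.477, 0.022, 1.555, -0.011, 1.109, -0.083], TCP at [0.226, -0.636, 0.239] pointing down, gripper open.
Joint ranges: [-2.96, 2.96], [-0.34, 2.1], [-1.41, 1.46], [0.24, 2.44], [-1.37, 4.51], [0.17, 1.92], [-2.96, 2.96]. Speed limits (rad/s): [2.39, 2.39, 3.14, 3.14, 3.14, 3.14, 3.14].

## Interface

Orientations are given as a unit quaternion [w, x, y, z].
In Python, from station import bot gives the robot as it stands.
- The arm moves only by the tool send_rows, never from a script. Its argument "deltas" is text: rows parted by semicolons, each of 4 numbers parted by spaces: the shift along the tool's x, y, z in m, then the turn about the tool's z in degrees. In form: x y z spin; .... A call has 1 to 5 rows; each row is the pose to reach, as a shift and turn from the pose commanded when the call began, along the tool's axes at that moment; what a row does not reach only later rows make up. A row lasts 1/10 s, in which the tool goes at most 50 mm and 8.59 degrees, less where a joint would pass 70% of its speed; a pose out of reach is approached as far as the arm can. A call with a gripper value outside its range is refused whole. "claw" is the opening, from 0 (shut) to 1 (fully open), set as the call begins (left out, the last holds). The fingers move at their own pace and stop on an object; "force" is the grip in N (left out, the last holds). Time passes only in rows, so rows that repeat a pose let the fingers close. It gives the time, the measured TCP pose, the force, the opening and the grip force at its end, in the units of the state.
- bot.get_obs(): the state, without advancing time (a new reading comes with each control period).
- bot.read_camera(name): name is "side" or "top"; returns a dict with "img" (384x512x3 uint8, red, green, blue), "depth" (384x512 float32, m along the optical axis (not along the pixel's ray), 0 where there is no reading), "fx", "fy", "cx", "cy" (pixels), "dist_coeffs" ([k1, k2, p1, p2, k3] as OpenCV has them; the pictures are not rectified), "camera_from_world" (4x4, takes a point from world to camera coordinates). Camera axes: x right, y up, looking along -z (the intrinsics and any distortion apply to the point x, -y, -z); pixel columns grow to the right and rows downward; lengths in m; the calibration is good to about 2 mm. A picture is of the moment at which its call begins.
- bot.hand_in(): hands the job in; it is judged then, once.
Trained networks look in a picture, given as the dict that the camera call returned (one of the last four; its "shot" number tells which), for a name from the list of things; names that differ only in an ending like _2 or _b are one class to them, and where a whole thing is asked for, a point or a joint stands for the part that bears it (a point fixed in the world has none). Each returns a list of dicts, best first, with "confidence" (0 to 1); they miss things now and then, are a little off and sometimes report something else, mostly with a low value. They report only what shows in the picture. A call takes as long as a camera call. They do not tell look-alikes from the thing itself.
- bot.masks_of(picture, query): "mask" (384x512 bool, what is visible of it).
- bot.landmark_of(picture, query): "xyz" ([x, y, z] in m, in world coordinates, good to about 4 mm: a listed point, or the origin of a listed thing).
The state is a dict: "t": time; "q": joint angles; "joint_vel": joint speeds; "joint_torque": joint torques, N m; "eef_pos": TCP position; "tool_rot": TCP orientation; "contact_force": force on the tool from outside, world axes, zero at the start; "torque": the same for the moment, N m; "gripper_width": opening from 0.0 (shut) to 1.0 (fully open); "grasp_force": force on a finger pad.
Only numpy, scipy, OpenCV 4.12 (cv2) and the standard library are available. Lean on these libraries where they do the work, as an engineer would, in place of code of your own. Each camera call takes 0.05 s, during which the arm holds its last target. There are 200 camera calls.

## Task

Get the cast drawer pulls ready for marking out: stand the jar of wax that was left on the plywood board upright on its round cork mat, lift every terracotta drawer pull out of the blue mould and lay them all side by side on the board in one row, plate down, each with a short end touching the dark back fence. Then lay the aluminium straightedge flat on the board with its red edge flush against the free front ends of the whole row, so that the pulls are held squarely between fence and straightedge. Leave the green bowl, the marker tin and the brush where they are.

Things in the scene. Friction and masses are not known exactly. Their poses are not given: they have to be found in the camera images.
- mould: Fixed blue casting mould, 176 (x) x 181 (y) x 24 mm high, with six open cavities (2 along x at -42.5 and 42.5 mm, 3 along y at -55, 0 and 55 mm), each 63 (x) x 43 (y) mm and 14 mm deep, floor 10 mm above the table. Origin: centre of its underside. Three to five cavities hold a drawer pull.
- board: Fixed plywood marking board, 260 (x) x 320 (y) x 18 mm thick, with a dark wooden fence strip 20 mm wide and 9 mm high along its whole back (+x) edge. Origin: centre of its underside; x points towards the fence, y along it.
- fence (a point): Point on the board's top at the middle of the fence's front face (100 mm in +x from the board's centre, 18 mm above the table); axes as the board's, so pulls lie on its -x side.
- pull1: Drawer pull 1, cast terracotta-coloured plaster, about 80 g; may be absent. Plate 60 (its x) x 40 (its y) x 10 mm thick, with one upright grip rib on its middle, 12 mm thick (x), 28 mm long (y), from 10 to 44 mm above the underside. Origin: centre of the plate's underside; z up out of the plate. The pull is the same either way round. At the start it lies in a mould cavity, short ends towards the mould's +x and -x.
- pull2: Drawer pull 2, cast terracotta-coloured plaster, about 80 g; may be absent. Plate 60 (its x) x 40 (its y) x 10 mm thick, with one upright grip rib on its middle, 12 mm thick (x), 28 mm long (y), from 10 to 44 mm above the underside. Origin: centre of the plate's underside; z up out of the plate. The pull is the same either way round. At the start it lies in a mould cavity, short ends towards the mould's +x and -x.
- pull3: Drawer pull 3, cast terracotta-coloured plaster, about 80 g; may be absent. Plate 60 (its x) x 40 (its y) x 10 mm thick, with one upright grip rib on its middle, 12 mm thick (x), 28 mm long (y), from 10 to 44 mm above the underside. Origin: centre of the plate's underside; z up out of the plate. The pull is the same either way round. At the start it lies in a mould cavity, short ends towards the mould's +x and -x.
- pull4: Drawer pull 4, cast terracotta-coloured plaster, about 80 g; may be absent. Plate 60 (its x) x 40 (its y) x 10 mm thick, with one upright grip rib on its middle, 12 mm thick (x), 28 mm long (y), from 10 to 44 mm above the underside. Origin: centre of the plate's underside; z up out of the plate. The pull is the same either way round. At the start it lies in a mould cavity, short ends towards the mould's +x and -x.
- pull5: Drawer pull 5, cast terracotta-coloured plaster, about 80 g; may be absent. Plate 60 (its x) x 40 (its y) x 10 mm thick, with one upright grip rib on its middle, 12 mm thick (x), 28 mm long (y), from 10 to 44 mm above the underside. Origin: centre of the plate's underside; z up out of the plate. The pull is the same either way round. At the start it lies in a mould cavity, short ends towards the mould's +x and -x.
- straightedge: Loose aluminium straightedge, about 0.3 kg: flat bar 50 (x) x 300 (y) x 6 mm thick. Its working edge is the long +x edge, marked by a red strip. Black upright grip rib, 12 mm thick (x), 80 mm long (y), up to 44 mm above the underside, its centre 11 mm to the -x side of the bar's centre line (36 mm from the working edge). Origin: centre of the bar's underside. At the start it lies on the front part of the board, red edge towards the fence, somewhat askew.
- red_edge (a point): Middle of the straightedge's red working edge, at its underside (25 mm in +x from its centre); axes as the straightedge's.
- jar: Loose upright amber jar of wax with a white lid, 54 mm in diameter, 75 mm high, about 0.2 kg. Origin: centre of its underside. At the start it stands on the board where the pulls have to go.
- mat: Fixed round cork mat for the jar, 96 mm in diameter, 4 mm thick, on the table beyond the mould. Origin: centre of its underside.
- bowl: Loose green bowl, rim 150 mm in diameter, 65 mm high, beyond the board; to be left alone. Origin: centre of its underside.
- marker_tin: Loose steel tin, 62 mm in diameter, with coloured markers up to 145 mm high; to be left alone. Origin: centre of its underside.
- brush: Loose paint brush, 170 mm long, lying along its x on the table between mould and board; to be left alone.
There are look-alikes about, which are no part of the job. Leave any turquoise look-alike of the pull2 alone.

How it is judged:
On the way:
1. all the drawer pulls lie on the board near the fence, plate down and let go, and the straightedge is not yet against them (z of pull1 in the frame of fence between -0.003 and 0.005 m and angle between each of pull1, pull2, pull3, pull4, pull5's own z axis and vertical below 0.08 rad and x of pull1 in the frame of fence between -0.075 and -0.027 m and y of pull1 in the frame of fence between -0.145 and 0.145 m and linear speed of each of pull1, pull2, pull3, pull4, pull5 below 0.03 m/s and contact force between each of pull1, pull2, pull3, pull4, pull5 and the fingers below 0.2 N and z of pull2 in the frame of fence between -0.003 and 0.005 m and x of pull2 in the frame of fence between -0.075 and -0.027 m and y of pull2 in the frame of fence between -0.145 and 0.145 m and z of pull3 in the frame of fence between -0.003 and 0.005 m and x of pull3 in the frame of fence between -0.075 and -0.027 m and y of pull3 in the frame of fence between -0.145 and 0.145 m and z of pull4 in the frame of fence between -0.003 and 0.005 m and x of pull4 in the frame of fence between -0.075 and -0.027 m and y of pull4 in the frame of fence between -0.145 and 0.145 m and z of pull5 in the frame of fence between -0.003 and 0.005 m and x of pull5 in the frame of fence between -0.075 and -0.027 m and y of pull5 in the frame of fence between -0.145 and 0.145 m and x of red_edge in the frame of fence below -0.064 m), for 0.2 s.
At the end, for the whole second after the job is handed in: Every pull lies plate down on the board, a short end within 3.5 mm of the fence and its front end within 2.5 mm of the red edge and square to it (3 degrees), 15 mm or more inside the straightedge's ends; straightedge flat; jar upright, wholly on the mat (within 21 mm of centre); all at rest (z of pull1 in the frame of fence between -0.003 and 0.003 m and angle between each of pull1, pull2, pull3, pull4, pull5's own z axis and vertical below 0.05 rad and x of pull1 in the frame of fence between -0.0335 and -0.028 m and x of pull1 in the frame of red_edge between 0.028 and 0.0325 m and y of pull1 in the frame of red_edge between -0.135 and 0.135 m and angle between the x axis of each of pull1, pull2, pull3, pull4, pull5 and the x axis of straightedge, either way round below 0.05 rad and linear speed of each of pull1, pull2, pull3, pull4, pull5, straightedge, jar below 0.01 m/s and z of pull2 in the frame of fence between -0.003 and 0.003 m and x of pull2 in the frame of fence between -0.0335 and -0.028 m and x of pull2 in the frame of red_edge between 0.028 and 0.0325 m and y of pull2 in the frame of red_edge between -0.135 and 0.135 m and z of pull3 in the frame of fence between -0.003 and 0.003 m and x of pull3 in the frame of fence between -0.0335 and -0.028 m and x of pull3 in the frame of red_edge between 0.028 and 0.0325 m and y of pull3 in the frame of red_edge between -0.135 and 0.135 m and z of pull4 in the frame of fence between -0.003 and 0.003 m and x of pull4 in the frame of fence between -0.0335 and -0.028 m and x of pull4 in the frame of red_edge between 0.028 and 0.0325 m and y of pull4 in the frame of red_edge between -0.135 and 0.135 m and z of pull5 in the frame of fence between -0.003 and 0.003 m and x of pull5 in the frame of fence between -0.0335 and -0.028 m and x of pull5 in the frame of red_edge between 0.028 and 0.0325 m and y of pull5 in the frame of red_edge between -0.135 and 0.135 m and z of straightedge in the frame of fence between -0.003 and 0.003 m and angle between straightedge's own z axis and vertical below 0.04 rad and angle between the x axis of straightedge and the x axis of board, either way round below 0.04 rad and horizontal distance between jar and mat below 0.021 m and angle between jar's own z axis and vertical below 0.06 rad and height (world z) of jar below 0.009 m); the robot touches nothing.
It fails at once if the green bowl is shifted by more than 30 mm or knocked over (distance of bowl from where it was at the start of the episode above 0.03 m or angle between bowl's own z axis and vertical above 0.5 rad).
It fails at once if the marker tin is shifted by more than 30 mm or knocked over (distance of marker_tin from where it was at the start of the episode above 0.03 m or angle between marker_tin's own z axis and vertical above 0.5 rad).
It fails at once if the brush is shifted by more than 30 mm (distance of brush from where it was at the start of the episode above 0.03 m).
Of pull1, pull2, pull3, pull4, pull5 only 3 to 5 are there at a start; the rules pass over those that are not, and their reading is None.
At some moment in a run one of pull1, pull2, pull3, pull4, pull5, straightedge may be knocked a few centimetres aside while the robot is not near it.
It also fails if it takes over 210 s, if anything falls off the work surface, if the arm or the gripper's body presses on something with over 40 N, if the wrist force passes 120 N, or if a joint passes its speed limit or range.

## Working session

There is one attempt and no reset: what is moved stays moved. The work goes in short steps, Python scripts to look and compute and a tool call to move; the robot and the scene stay as the last step left them, time stands still between calls to the robot, and variables do not carry over. Pictures are saved under pics/ and viewed, at most 14 in all, crops included, and the job is handed in when it is done.

Besides the shell and the picture viewer there is one more tool, called after ">>>" by a JSON object that holds its "name" and its "arguments". send_rows: Moves the arm, as the interface text tells. Its arguments: {"type":"object","properties":{"deltas":{"type":"string"},"claw":{"type":"number"},"force":{"type":"number"}},"required":["deltas"]}

```bash
ls; mkdir -p pics; cat > h.py <<'E'
import numpy as np, cv2, json
from station import bot
def shot(n): return bot.read_camera(n)
def save(p,f,crop=None,scale=1):
    im=p["img"][:,:,::-1]
    if crop: r0,r1,c0,c1=crop; im=im[r0:r1,c0:c1]
    cv2.imwrite("pics/"+f,cv2.resize(im,None,fx=scale,fy=scale,interpolation=cv2.INTER_CUBIC))
def K(p): return np.array([[p["fx"],0,p["cx"]],[0,p["fy"],p["cy"]],[0,0,1.]])
def rays(p,uv):
    n=cv2.undistortPoints(np.float64(uv).reshape(-1,1,2),K(p),np.array(p["dist_coeffs"])).reshape(-1,2)
    return np.c_[n[:,0],-n[:,1],-np.ones(len(n))]
def world(p,uv,depth=None,z=None):
    uv=np.float64(uv).reshape(-1,2); r=rays(p,uv); T=np.linalg.inv(p["camera_from_world"])
    o=T[:3,3]; d=r@T[:3,:3].T
    if z is not None: s=(z-o[2])/d[:,2]
    else: s=p["depth"][uv[:,1].astype(int),uv[:,0].astype(int)] if depth is None else depth
    return o+d*np.reshape(s,(-1,1))
def cloud(p,m):
    v,u=np.nonzero(m&(p["depth"]>0)); return world(p,np.c_[u,v])
E
python3 - <<'E'
from h import *
o=bot.get_obs(); print(o["t"],o["eef_pos"],o["tool_rot"],o["gripper_width"],bot.tips_ahead)
for n in("top","side"):
    p=shot(n); save(p,n+"0.png",scale=1.5)
    T=np.linalg.inv(p["camera_from_world"]);print(n,T[:3,3].round(3),T[:3,:3].round(2).tolist())
    for q in "mould board fence pull1 straightedge red_edge jar mat bowl marker_tin brush".split():
        for d in bot.landmark_of(p,q)[:7]: print(q,np.round(d["xyz"],3),round(d["confidence"],2))
E
```

```text
pics
0.0 [ 0.22541236 -0.63566131  0.23833118] [-8.58608159e-04  9.85517367e-01  1.69572211e-01 -2.17378654e-04] 0.9985888740064044 0.008
top [ 0.408 -0.007  1.025] [[-0.02, 0.99, -0.13], [-1.0, -0.03, -0.01], [-0.01, 0.13, 0.99]]
mould [ 0.484 -0.239 -0.   ] 0.95
board [ 0.501  0.235 -0.   ] 0.56
fence [0.599 0.248 0.013] 0.82
fence [ 0.436 -0.24   0.009] 0.6
fence [0.523 0.338 0.015] 0.26
pull1 [ 0.44  -0.182  0.01 ] 0.81
pull1 [ 0.529 -0.233  0.016] 0.79
pull1 [ 0.439 -0.237  0.011] 0.75
pull1 [ 0.452 -0.287  0.005] 0.66
pull1 [ 0.531 -0.29   0.01 ] 0.61
straightedge [0.419 0.225 0.017] 0.77
red_edge [0.446 0.222 0.02 ] 0.61
jar [ 0.737  0.323 -0.003] 0.66
jar [0.524 0.337 0.016] 0.62
jar [ 0.489 -0.237  0.002] 0.33
mat [ 0.639 -0.266 -0.002] 0.9
bowl [ 0.735  0.319 -0.004] 0.69
marker_tin [ 0.717 -0.004 -0.002] 0.89
brush [ 0.404 -0.001 -0.002] 0.9
brush [ 0.532 -0.232  0.011] 0.66
side [0.34  0.744 0.646] [[-0.97, 0.16, -0.2], [-0.25, -0.6, 0.76], [0.0, 0.79, 0.62]]
mould [ 0.485 -0.237  0.005] 0.87
mould [ 0.636 -0.265 -0.001] 0.75
mould [0.423 0.221 0.013] 0.63
board [ 0.497  0.237 -0.   ] 0.94
fence [0.594 0.246 0.015] 0.68
pull1 [ 0.533 -0.281  0.012] 0.73
pull1 [ 0.442 -0.182  0.007] 0.69
pull1 [ 0.448 -0.292  0.008] 0.58
pull1 [ 0.445 -0.236  0.01 ] 0.57
pull1 [ 0.532 -0.235  0.009] 0.56
pull1 [ 0.326 -0.109 -0.002] 0.56
straightedge [0.422 0.223 0.012] 0.85
red_edge [0.448 0.22  0.014] 0.75
jar [0.525 0.336 0.017] 0.65
mat [ 0.637 -0.269 -0.005] 0.57
mat [ 0.528 -0.235  0.008] 0.4
bowl [0.732 0.316 0.001] 0.72
marker_tin [ 0.717  0.    -0.001] 0.57
brush [ 0.407  0.001 -0.002] 0.86
```

View pics/top0.png

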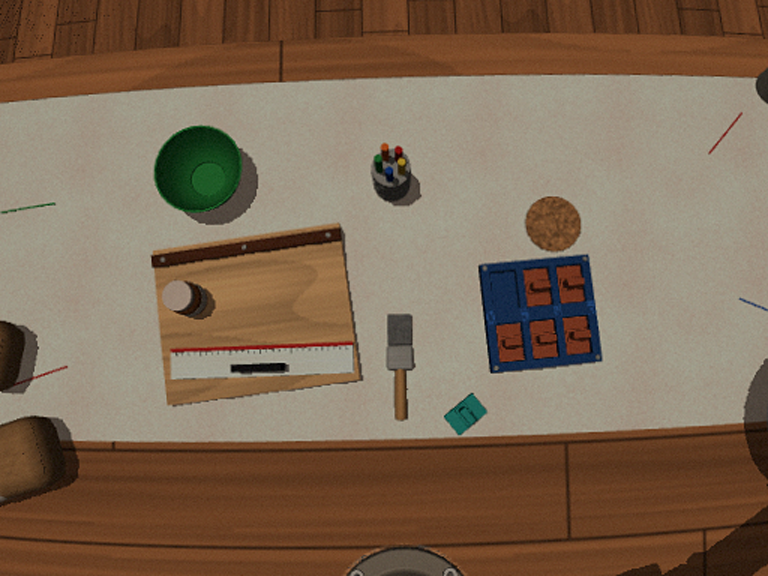

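View pics/side0.png

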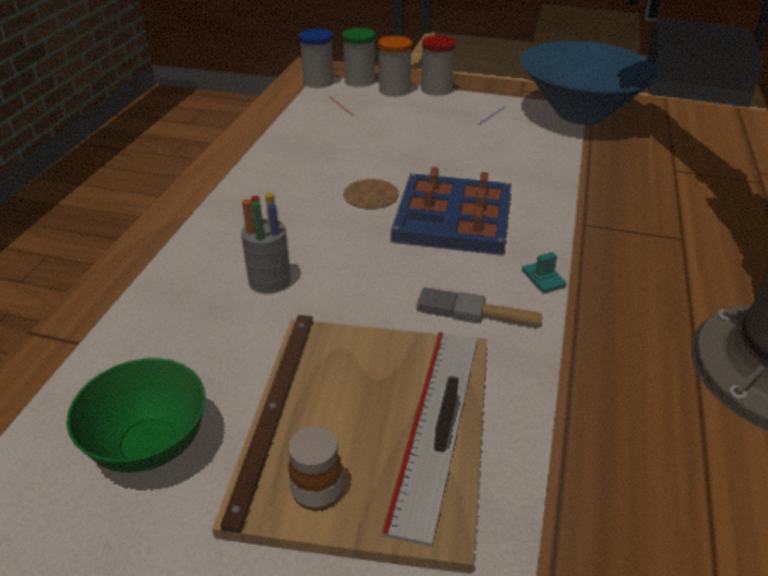

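```bash
cat >> h.py <<'E'
def rect(P):
    (c,s,a)=cv2.minAreaRect(np.float32(P[:,:2]*1000)); return np.array(c)/1000,np.array(s),a
def yaw_now():
    o=bot.get_obs(); w,x,y,z=o["tool_rot"]; return np.array(o["eef_pos"]),2*np.arctan2(y,x),o
def go(x,y,z,yaw):
    "delta in tool axes to TCP target with tool-x heading yaw (mod pi)"
    p,a,o=yaw_now(); d=np.array([x,y,z])-p; c,s=np.cos(a),np.sin(a)
    t=(a-yaw+np.pi/2)%np.pi-np.pi/2
    return (np.round([c*d[0]+s*d[1], s*d[0]-c*d[1], -d[2]],4).tolist(), round(np.degrees(t),2))
E
python3 - <<'E'
from h import *
for n in("top","side"):
    p=shot(n)
    C=world(p,np.stack(np.meshgrid(np.arange(512),np.arange(384)),-1).reshape(-1,2)).reshape(384,512,3)
    ok=p["depth"]>0
    hsv=cv2.cvtColor(p["img"],cv2.COLOR_RGB2HSV)
    def best(q):
        r=bot.masks_of(p,q); print(n,q,[(round(d["confidence"],2),int(d["mask"].sum())) for d in r][:6]); return r
    m=best("mould")[0]["mask"]; blue=ok&(hsv[...,0]>100)&(hsv[...,0]<128)&(hsv[...,1]>110)&(abs(C[...,2]-.024)<.005)&(abs(C[...,0]-.484)<.13)&(abs(C[...,1]+.238)<.13)
    print("mould z med",np.median(C[blue][:,2]),rect(C[blue]))
    ter=ok&((hsv[...,0]<12)|(hsv[...,0]>172))&(hsv[...,1]>110)&(C[...,2]>.046)&(C[...,2]<.06)&(abs(C[...,0]-.484)<.1)&(abs(C[...,1]+.238)<.1)
    k,l,s,c=cv2.connectedComponentsWithStats(ter.astype(np.uint8))
    for i in range(1,k):
        if s[i,4]>8: print(" rib",C[l==i].mean(0).round(4),s[i,4])
    b=best("board")[0]["mask"]; B=ok&(abs(C[...,0]-.5)<.2)&(abs(C[...,1]-.235)<.2)
    dark=B&(hsv[...,2]<90)&(abs(C[...,2]-.027)<.006)&(C[...,0]>.54)&(C[...,1]<.42)
    k,l,s,c=cv2.connectedComponentsWithStats(dark.astype(np.uint8)); i=1+s[1:,4].argmax()
    print("fence",rect(C[l==i]),np.median(C[l==i][:,2]),s[i,4])
    pl=B&(abs(C[...,2]-.018)<.012)&(b>0)
    print("board",rect(C[pl]))
    st=best("straightedge")[0]["mask"]&ok; print("se",rect(C[st&(C[...,2]<.03)]),np.median(C[st][:,2]))
    red=B&((hsv[...,0]<8)|(hsv[...,0]>172))&(hsv[...,1]>140)&(C[...,2]>.01)&(C[...,2]<.035)&(C[...,0]<.5); print("red",rect(C[red]),red.sum())
    blk=B&(C[...,2]>.05)&(C[...,2]<.075)&(C[...,0]<.48)&(hsv[...,2]<80); print("rib",rect(C[blk]),blk.sum())
    j=best("jar")
    jt=B&(C[...,2]>.085)&(C[...,2]<.1); print("jartop",rect(C[jt]),np.median(C[jt],0))
    mm=best("mat")[0]["mask"]&ok; print("mat",rect(C[mm]))
E
```

```text
top mould [(0.82, 3175)]
mould z med 0.02383455151775138 (array([ 0.48487946, -0.23334039]), array([174.52755737, 181.40664673]), 4.176749229431152)
 rib [ 0.5308 -0.2834  0.0533] 61
 rib [ 0.5277 -0.2293  0.0531] 60
 rib [ 0.4465 -0.2892  0.0532] 58
 rib [ 0.4419 -0.2339  0.0536] 64
 rib [ 0.4382 -0.1804  0.053 ] 63
top board [(0.96, 10216)]
fence (array([0.60380634, 0.24885767]), array([ 21.10430145, 319.00927734]), 6.863001823425293) 0.02668019988827247 990
board (array([0.49601898, 0.23650421]), array([261.62945557, 320.37234497]), 6.806210517883301)
top straightedge [(0.76, 2556), (0.28, 575), (0.26, 405)]
se (array([0.41856201, 0.22353879]), array([ 55.21764755, 302.14144897]), 1.4884737730026245) 0.02417175545240413
red (array([0.44090475, 0.2214608 ]), array([  6.73813009, 298.58483887]), 1.217441201210022) 294
rib (array([0.40814145, 0.22025339]), array([79.92501831, 11.59863949]), 89.21981811523438) 175
top jar [(0.93, 555)]
jartop (array([0.51926959, 0.33834253]), array([47.39621735, 46.46967697]), 88.05429077148438) [0.52040249 0.33691089 0.09278938]
top mat [(0.68, 1082)
[... 577 characters left out ...]
([0.49932532, 0.23491309]), array([261.51226807, 324.08822632]), 6.781486988067627)
side straightedge [(0.88, 4363)]
se (array([0.42204242, 0.22124319]), array([ 53.20200729, 301.89865112]), 1.0627107620239258) 0.02433914287279071
red (array([0.44407626, 0.22211237]), array([  5.83359957, 295.70980835]), 0.9675388932228088) 408
rib (array([0.41076474, 0.22052942]), array([12.23837757, 81.23853302]), 0.9570550322532654) 319
side jar [(0.62, 1656)]
jartop (array([0.52242517, 0.3373674 ]), array([45.57790375, 47.81519699]), 13.172324180603027) [0.52149063 0.34016766 0.0932665 ]
side mat [(0.68, 625)]
mat (array([ 0.63904956, -0.26975854]), array([104.07733154,  94.50375366]), 88.14759826660156)
```

```bash
cat >> h.py <<'E'
def plan(wps,step=.045,zs=None,rot=8.0,start=None):
    """wps: list of (x,y,z,yawdeg[,step]); prints calls of <=5 rows"""
    if start is None: p,a,o=yaw_now()
    else: p,a=np.array(start[:3],float),np.radians(start[3])
    rows=[]; q=p.copy(); b=a
    for w in wps:
        t=np.array(w[:3],float); st=w[4] if len(w)>4 else step
        dt=(np.radians(w[3])-b+np.pi/2)%np.pi-np.pi/2
        n=max(1,int(np.ceil(np.linalg.norm(t-q)/st-1e-6)),int(np.ceil(abs(np.degrees(dt))/rot-1e-6)))
        for i in range(1,n+1): rows.append((q+(t-q)*i/n,b+dt*i/n))
        q=t;b=b+dt
    for k in range(0,len(rows),5):
        c,s=np.cos(a),np.sin(a); out=[]
        for t,yw in rows[k:k+5]:
            d=t-p; r=np.round([c*d[0]+s*d[1],s*d[0]-c*d[1],-d[2]],4); sp=round(np.degrees(a-yw),1)
            out.append(" ".join("%g"%v for v in (*r,sp)))
        print("; ".join(out))
        p=p+np.array([c*r[0]+s*r[1],s*r[0]-c*r[1],-r[2]]); a=a-np.radians(sp)
    print("end",p.round(4),round(np.degrees(a),2))
def st():
    p,a,o=yaw_now(); print("t",round(o["t"],2),"tcp",p.round(4),"yaw",round(np.degrees(a),2),"F",np.round(o["contact_force"],1),"w",round(o["gripper_width"],3),"g",round(o["grasp_force"],1))
E
python3 -c "
from h import *
plan([(.48,-.05,.24,97),(.521,.337,.16,97),(.521,.3385,.05,97,.03)])"
```

```text
0.029 -0.0312 -0 -5.2; 0.0581 -0.0623 -0.0001 -10.3; 0.0871 -0.0935 -0.0001 -15.5; 0.1162 -0.1247 -0.0002 -20.7; 0.1452 -0.1558 -0.0002 -25.8
0.0397 -0.0154 -0.0001 -5.2; 0.0795 -0.0308 -0.0001 -10.4; 0.1192 -0.0463 -0.0002 -15.5; 0.1589 -0.0617 -0.0002 -20.7; 0.1986 -0.0771 -0.0003 -25.9
0.0424 0.0035 -0 -5.1; 0.0849 0.007 -0.0001 -10.3; 0.1274 0.0104 -0.0001 -15.4; 0.1698 0.0139 -0.0002 -20.6; 0.2123 0.0174 -0.0002 -25.8
0.0421 0.0098 0.0089 0; 0.0842 0.0195 0.0178 0; 0.1263 0.0293 0.0267 0; 0.1685 0.0391 0.0355 0; 0.2106 0.0489 0.0444 0
0.0421 0.0098 0.0089 0; 0.0842 0.0195 0.0178 0; 0.1263 0.0293 0.0267 0; 0.1685 0.0391 0.0356 0; 0.1688 0.0391 0.0631 0
0.0004 0.0001 0.0275 0; 0.0008 0.0001 0.055 0; 0.0012 0.0002 0.0825 0
end [0.521  0.3385 0.05  ] 97.02
```

>>> {"name": "send_rows", "arguments": {"deltas": "0.03 -0.031 0 -5; 0.06 -0.062 0 -10; 0.09 -0.093 0 -15.5; 0.12 -0.125 0 -21; 0.145 -0.156 0 -25.8", "claw": 1}}

```text
t: 2.3
eef_pos: [0.3113, -0.4387, 0.2395]
tool_rot: [0.0, 0.922, 0.388, 0.0]
contact_force: [0.2, 0.2, -0.0]
gripper_width: 1.005
grasp_force: 0.0
```

>>> {"name": "send_rows", "arguments": {"deltas": "0.04 -0.015 0 -5; 0.08 -0.031 0 -10; 0.12 -0.046 0 -15.5; 0.16 -0.062 0 -21; 0.1986 -0.0771 0 -25.9"}}

```text
t: 2.8
eef_pos: [0.3955, -0.2436, 0.2397]
tool_rot: [0.0, 0.812, 0.584, 0.0]
contact_force: [0.4, 0.2, -0.4]
gripper_width: 0.999
grasp_force: 0.0
```

>>> {"name": "send_rows", "arguments": {"deltas": "0.042 0.0035 0 -5; 0.085 0.007 0 -10; 0.127 0.0104 0 -15.4; 0.17 0.014 0 -20.6; 0.2123 0.0174 0 -25.8"}}

```text
t: 3.3
eef_pos: [0.4803, -0.0483, 0.2397]
tool_rot: [0.0, 0.661, 0.75, 0.0]
contact_force: [0.3, -0.4, -0.0]
gripper_width: 1.0
grasp_force: 0.0
```

>>> {"name": "send_rows", "arguments": {"deltas": "0.042 0.01 0.009 0; 0.084 0.02 0.018 0; 0.126 0.03 0.027 0; 0.168 0.04 0.036 0; 0.2106 0.0489 0.044 0"}}

```text
t: 3.8
eef_pos: [0.5028, 0.1666, 0.1951]
tool_rot: [0.0, 0.663, 0.749, 0.0]
contact_force: [0.3, -0.7, -0.1]
gripper_width: 1.0
grasp_force: 0.0
```

>>> {"name": "send_rows", "arguments": {"deltas": "0.042 0.01 0.009 0; 0.084 0.02 0.018 0; 0.126 0.03 0.027 0; 0.169 0.039 0.036 0; 0.169 0.039 0.036 0"}}

```text
t: 4.3
eef_pos: [0.5181, 0.345, 0.1586]
tool_rot: [-0.002, 0.66, 0.752, 0.001]
contact_force: [-0.7, 0.6, 0.9]
gripper_width: 0.999
grasp_force: 0.0
```

```bash
python3 - <<'E'
from h import *
st()
print(bot.get_obs()["q"])
plan([(.521,.3385,.05,97,.03)])
p=shot("side"); save(p,"side1.png",(200,384,60,340),2.5)
E
```

```text
t 4.3 tcp [0.5181 0.345  0.1586] yaw 97.47 F [-0.7  0.6  0.9] w 0.999 g 0.0
[-0.23299525  0.54976914 -0.61910765  1.72873821  0.36784757  0.98031862
 -0.8593252 ]
-0.0017 0.0005 0.0271 0.1; -0.0034 0.001 0.0543 0.2; -0.0051 0.0015 0.0814 0.4; -0.0069 0.002 0.1086 0.5
end [0.521  0.3385 0.05  ] 96.97
```

>>> {"name": "send_rows", "arguments": {"deltas": "0.001 0 0.03 0; 0.001 0 0.06 0; 0.001 0 0.085 0; 0.001 0 0.109 0; 0.001 0 0.109 0"}}

```text
t: 4.85
eef_pos: [0.5192, 0.3355, 0.0473]
tool_rot: [-0.0, 0.663, 0.749, -0.003]
contact_force: [-0.4, -0.1, -0.7]
gripper_width: 1.001
grasp_force: 0.0
```

>>> {"name": "send_rows", "arguments": {"deltas": "0 0 0 0; 0 0 0 0; 0 0 0 0; 0 0 0 0; 0 0 0 0", "claw": 0.3, "force": 40}}

```text
t: 5.35
eef_pos: [0.5216, 0.3391, 0.0526]
tool_rot: [0.001, 0.663, 0.749, 0.001]
contact_force: [-1.1, -1.2, 6.8]
gripper_width: 0.61
grasp_force: 41.6
```

>>> {"name": "send_rows", "arguments": {"deltas": "0 0 0 0; 0 0 -0.01 0; 0 0 -0.04 0; 0 0 -0.08 0; 0 0 -0.12 0"}}

```text
t: 5.85
eef_pos: [0.5201, 0.3385, 0.1724]
tool_rot: [-0.0, 0.662, 0.749, -0.0]
contact_force: [1.1, 0.1, -1.4]
gripper_width: 0.609
grasp_force: 42.5
```

```bash
python3 - <<'E'
from h import *
st()
plan([(.6375,-.2685,.15,94),(.6375,-.2685,.15,94),(.6375,-.2685,.042,94,.03)],start=(.521,.338,.17,97))
p=shot("side"); save(p,"side1.png",(150,384,60,360),2)
E
```

```text
t 5.85 tcp [0.5201 0.3385 0.1724] yaw 97.04 F [ 1.1  0.1 -1.4] w 0.609 g 42.5
-0.044 0.003 0.0014 0.2; -0.088 0.006 0.0029 0.4; -0.132 0.0089 0.0043 0.6; -0.1761 0.0119 0.0057 0.9; -0.2201 0.0149 0.0071 1.1
-0.0439 0.0038 0.0015 0.2; -0.0879 0.0076 0.0029 0.4; -0.1318 0.0115 0.0043 0.6; -0.1758 0.0153 0.0058 0.8; -0.2197 0.0191 0.0072 1
-0.0439 0.0046 0.0014 0.3; -0.0877 0.0092 0.0028 0.5; -0.1316 0.0138 0.0043 0.7; -0.1755 0.0184 0.0057 0.9; -0.1755 0.0184 0.0057 0.9
0 -0 0.027 0; 0 -0 0.054 0; 0 -0 0.081 0; 0 -0 0.108 0
end [ 0.6375 -0.2685  0.042 ] 94.0
```

View pics/side1.png

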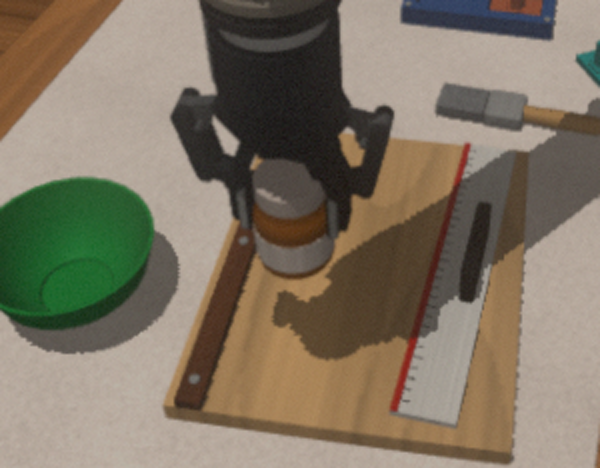

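>>> {"name": "send_rows", "arguments": {"deltas": "-0.035 0.003 0.001 0; -0.08 0.006 0.003 0.4; -0.125 0.009 0.004 0.6; -0.17 0.012 0.006 0.9; -0.22 0.015 0.007 1.1"}}

```text
t: 6.4
eef_pos: [0.5623, 0.1213, 0.1643]
tool_rot: [0.0, 0.669, 0.743, 0.001]
contact_force: [2.2, 0.2, -1.4]
gripper_width: 0.612
grasp_force: 42.5
```

>>> {"name": "send_rows", "arguments": {"deltas": "-0.044 0.004 0.0015 0.2; -0.088 0.0076 0.003 0.4; -0.132 0.0115 0.0043 0.6; -0.176 0.0153 0.006 0.8; -0.22 0.019 0.007 1"}}

```text
t: 6.9
eef_pos: [0.604, -0.0964, 0.1573]
tool_rot: [0.001, 0.676, 0.737, 0.0]
contact_force: [1.1, 0.1, -1.1]
gripper_width: 0.614
grasp_force: 42.5
```

>>> {"name": "send_rows", "arguments": {"deltas": "-0.044 0.0046 0.0014 0.3; -0.088 0.009 0.003 0.5; -0.13 0.014 0.004 0.7; -0.165 0.0175 0.0057 0.9; -0.1755 0.0184 0.0057 0.9"}}

```text
t: 7.4
eef_pos: [0.6365, -0.2743, 0.1508]
tool_rot: [0.001, 0.684, 0.729, -0.001]
contact_force: [-0.3, -1.1, -1.8]
gripper_width: 0.608
grasp_force: 42.5
```

>>> {"name": "send_rows", "arguments": {"deltas": "0 0 0.03 0; 0 0 0.06 0; 0 0 0.085 0; 0 0 0.103 0; 0 0 0.108 0"}}

```text
t: 7.9
eef_pos: [0.6361, -0.267, 0.0408]
tool_rot: [-0.001, 0.682, 0.732, -0.0]
contact_force: [0.2, -0.5, -1.0]
gripper_width: 0.609
grasp_force: 42.5
```

```bash
python3 - <<'E'
from h import *
st()
E
```

```text
t 7.9 tcp [ 0.6361 -0.267   0.0408] yaw 94.06 F [ 0.2 -0.5 -1. ] w 0.609 g 42.5
```

>>> {"name": "send_rows", "arguments": {"deltas": "0 0 0.002 0; 0 0 0.003 0; 0 0 0.004 0; 0 0 0.004 0; 0 0 0.004 0"}}

```text
t: 8.4
eef_pos: [0.6376, -0.2681, 0.0393]
tool_rot: [0.0, 0.682, 0.731, 0.0]
contact_force: [-0.8, 0.4, -1.3]
gripper_width: 0.611
grasp_force: 42.5
```

>>> {"name": "send_rows", "arguments": {"deltas": "0 0 0 0; 0 0 0 0; 0 0 0 0; 0 0 0 0; 0 0 0 0", "claw": 1}}

```text
t: 8.9
eef_pos: [0.6373, -0.2679, 0.0387]
tool_rot: [0.0, 0.682, 0.732, 0.0]
contact_force: [1.2, -0.1, -1.0]
gripper_width: 0.997
grasp_force: 0.0
```

>>> {"name": "send_rows", "arguments": {"deltas": "0 0 -0.03 0; 0 0 -0.06 0; 0 0 -0.1 0; 0 0 -0.1 0; 0 0 -0.1 0"}}

```text
t: 9.4
eef_pos: [0.6379, -0.2681, 0.1399]
tool_rot: [0.001, 0.682, 0.731, 0.0]
contact_force: [-0.3, -0.4, 0.5]
gripper_width: 1.002
grasp_force: 0.0
```

```bash
python3 - <<'E'
from h import *
st()
plan([(.5311,-.2818,.14,94),(.5311,-.2818,.085,94),(.5311,-.2818,.044,94,.02)])
E
```

```text
t 9.4 tcp [ 0.6379 -0.2681  0.1399] yaw 94.02 F [-0.3 -0.4  0.5] w 1.002 g 0.0
-0.002 -0.0358 -0 0; -0.0041 -0.0717 -0 0; -0.0061 -0.1075 -0.0001 0; -0.0061 -0.1075 0.0274 0; -0.0061 -0.1075 0.0549 0
-0 -0 0.0137 0; -0 -0 0.0274 0; -0 -0 0.041 0
end [ 0.5311 -0.2818  0.044 ] 94.02
```

>>> {"name": "send_rows", "arguments": {"deltas": "-0.002 -0.036 0 0; -0.004 -0.072 0 0; -0.006 -0.1075 0 0; -0.006 -0.1075 0.027 0; -0.006 -0.1075 0.055 0", "claw": 0.5}}

```text
t: 9.9
eef_pos: [0.5289, -0.2824, 0.0827]
tool_rot: [0.0, 0.682, 0.731, -0.0]
contact_force: [0.3, -0.0, 0.4]
gripper_width: 0.498
grasp_force: 0.0
```

>>> {"name": "send_rows", "arguments": {"deltas": "0 0 0.015 0; 0 0 0.03 0; 0 0 0.041 0; 0 0 0.045 0; 0 0 0.045 0"}}

```text
t: 10.4
eef_pos: [0.5305, -0.2813, 0.0383]
tool_rot: [-0.0, 0.682, 0.732, -0.0]
contact_force: [-0.0, -0.4, -0.6]
gripper_width: 0.499
grasp_force: 0.0
```

>>> {"name": "send_rows", "arguments": {"deltas": "0 0 0 0; 0 0 0 0; 0 0 0 0; 0 0 0 0; 0 0 0 0", "claw": 0, "force": 35}}

```text
t: 10.9
eef_pos: [0.5314, -0.2817, 0.0395]
tool_rot: [0.001, 0.682, 0.732, 0.0]
contact_force: [1.6, -0.3, 4.5]
gripper_width: 0.136
grasp_force: 39.2
```

```bash
python3 - <<'E'
from h import *
st()
E
```

```text
t 10.9 tcp [ 0.5314 -0.2817  0.0395] yaw 94.03 F [ 1.6 -0.3  4.5] w 0.136 g 39.2
```

```bash
cat >> h.py <<'E'
F=np.array([.5957,.2471]); BY=6.75
def fp(x,y):
    a=np.radians(BY); return F+[np.cos(a)*x-np.sin(a)*y,np.sin(a)*x+np.cos(a)*y]
E
python3 - <<'E'
from h import *
x,y=fp(-.0325,.09); print(x,y)
plan([(.5311,-.2818,.15,94),(x,y,.12,96.75),(x,y,.12,96.75),(x,y,.06,96.75)],start=(.5311,-.2818,.04,94))
E
```

```text
0.5528469093777595 0.33265619570856364
0 0 -0.0367 0; 0 0 -0.0733 0; 0 0 -0.11 0; 0.0437 0.0046 -0.1079 -0.2; 0.0873 0.0092 -0.1057 -0.4
0.0437 0.0049 0.0021 -0.2; 0.0873 0.0099 0.0043 -0.4; 0.131 0.0148 0.0064 -0.6; 0.1746 0.0197 0.0086 -0.8; 0.2183 0.0246 0.0107 -1
0.0435 0.0057 0.0021 -0.2; 0.0871 0.0114 0.0043 -0.4; 0.1306 0.017 0.0064 -0.6; 0.1741 0.0227 0.0086 -0.8; 0.2177 0.0284 0.0107 -1
0.0434 0.0064 0.0022 -0.2; 0.0869 0.0129 0.0043 -0.3; 0.0869 0.0129 0.0043 -0.3; 0.0869 0.0129 0.0343 -0.3; 0.0869 0.0129 0.0643 -0.3
end [0.5529 0.3327 0.06  ] 96.7
```

>>> {"name": "send_rows", "arguments": {"deltas": "0 0 -0.03 0; 0 0 -0.07 0; 0 0 -0.11 0; 0.044 0.0046 -0.108 0; 0.0873 0.0092 -0.106 -0.4"}}

```text
t: 11.4
eef_pos: [0.5335, -0.1944, 0.1457]
tool_rot: [0.001, 0.681, 0.733, 0.0]
contact_force: [0.7, 1.1, -0.3]
gripper_width: 0.131
grasp_force: 38.3
```

>>> {"name": "send_rows", "arguments": {"deltas": "0.044 0.005 0.002 0; 0.087 0.01 0.004 -0.4; 0.131 0.015 0.0064 -0.6; 0.175 0.02 0.0086 -0.8; 0.2183 0.0246 0.0107 -1"}}

```text
t: 11.9
eef_pos: [0.5402, 0.0272, 0.1335]
tool_rot: [-0.0, 0.673, 0.74, -0.001]
contact_force: [-0.1, -0.1, -0.9]
gripper_width: 0.126
grasp_force: 38.3
```

>>> {"name": "send_rows", "arguments": {"deltas": "0.044 0.006 0.002 0; 0.087 0.0114 0.0043 -0.4; 0.131 0.017 0.0064 -0.6; 0.174 0.0227 0.0086 -0.8; 0.2177 0.0284 0.0107 -1"}}

```text
t: 12.4
eef_pos: [0.5482, 0.2462, 0.1226]
tool_rot: [0.0, 0.666, 0.746, -0.001]
contact_force: [0.8, -1.1, -1.0]
gripper_width: 0.134
grasp_force: 38.3
```

>>> {"name": "send_rows", "arguments": {"deltas": "0.043 0.0064 0.002 -0.2; 0.08 0.012 0.004 -0.3; 0.0869 0.0129 0.0043 -0.3; 0.0869 0.0129 0.034 -0.3; 0.0869 0.0129 0.0643 -0.3"}}

```text
t: 12.9
eef_pos: [0.5522, 0.3329, 0.0586]
tool_rot: [0.0, 0.664, 0.747, 0.0]
contact_force: [1.0, -0.6, -2.5]
gripper_width: 0.133
grasp_force: 38.3
```

>>> {"name": "send_rows", "arguments": {"deltas": "0 0 0.004 0; 0 0 0.008 0; 0 0 0.01 0; 0 0 0.011 0; 0 0 0.012 0"}}

```text
t: 13.4
eef_pos: [0.5526, 0.3333, 0.0481]
tool_rot: [0.0, 0.665, 0.747, 0.001]
contact_force: [0.0, 0.7, -1.2]
gripper_width: 0.128
grasp_force: 38.2
```

```bash
python3 - <<'E'
from h import *
st()
p=shot("side"); save(p,"side2.png",(170,384,80,360),2)
E
```

```text
t 13.4 tcp [0.5526 0.3333 0.0481] yaw 96.71 F [ 0.   0.7 -1.2] w 0.128 g 38.2
```

View pics/side2.png

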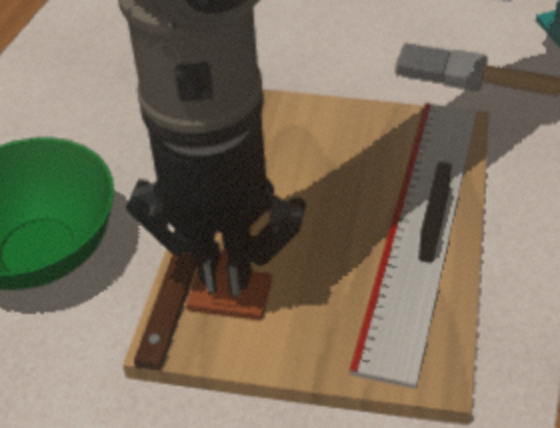

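>>> {"name": "send_rows", "arguments": {"deltas": "0 0.001 0 0; 0 0.002 0 0; 0 0.002 0 0; 0 0.002 0 0"}}

```text
t: 13.85
eef_pos: [0.5537, 0.3337, 0.0477]
tool_rot: [-0.0, 0.664, 0.747, 0.0]
contact_force: [-2.8, -1.5, 6.2]
gripper_width: 0.134
grasp_force: 39.2
```

>>> {"name": "send_rows", "arguments": {"deltas": "0 0.0005 0 0; 0 0.001 0 0; 0 0.001 0 0; 0 0.001 0 0"}}

```text
t: 14.25
eef_pos: [0.5544, 0.3339, 0.0477]
tool_rot: [-0.0, 0.664, 0.747, -0.0]
contact_force: [-2.5, 0.0, 5.5]
gripper_width: 0.132
grasp_force: 39.2
```

>>> {"name": "send_rows", "arguments": {"deltas": "0 0.0005 0 0; 0 0.001 0 0; 0 0.001 0 0; 0 0.001 0 0"}}

```text
t: 14.65
eef_pos: [0.5553, 0.3342, 0.0477]
tool_rot: [-0.0, 0.664, 0.748, -0.0]
contact_force: [-3.7, -0.6, 6.2]
gripper_width: 0.131
grasp_force: 39.2
```

```bash
python3 - <<'E'
from h import *
st()
E
```

```text
t 14.65 tcp [0.5553 0.3342 0.0477] yaw 96.75 F [-3.7 -0.6  6.2] w 0.131 g 39.2
```

>>> {"name": "send_rows", "arguments": {"deltas": "0 0.0005 0 0; 0 0.001 0 0; 0 0.001 0 0; 0 0.001 0 0"}}

```text
t: 15.05
eef_pos: [0.5563, 0.3343, 0.0476]
tool_rot: [-0.0, 0.664, 0.748, -0.0]
contact_force: [-3.6, -0.5, 6.2]
gripper_width: 0.129
grasp_force: 39.2
```

>>> {"name": "send_rows", "arguments": {"deltas": "0 0.0005 0 0; 0 0.001 0 0; 0 0.001 0 0; 0 0.001 0 0"}}

```text
t: 15.45
eef_pos: [0.5572, 0.3345, 0.0476]
tool_rot: [-0.0, 0.664, 0.748, -0.0]
contact_force: [-3.6, -0.1, 5.8]
gripper_width: 0.132
grasp_force: 39.2
```

```bash
python3 - <<'E'
from h import *
st()
E
```

```text
t 15.45 tcp [0.5572 0.3345 0.0476] yaw 96.76 F [-3.6 -0.1  5.8] w 0.132 g 39.2
```

>>> {"name": "send_rows", "arguments": {"deltas": "0 0.0005 0 0; 0 0.001 0 0; 0 0.001 0 0; 0 0.001 0 0"}}

```text
t: 15.85
eef_pos: [0.5574, 0.3346, 0.0476]
tool_rot: [-0.001, 0.664, 0.748, -0.001]
contact_force: [-5.5, -1.5, 8.0]
gripper_width: 0.133
grasp_force: 39.4
```

>>> {"name": "send_rows", "arguments": {"deltas": "0 0.0005 0 0; 0 0.001 0 0; 0 0.001 0 0; 0 0.001 0 0"}}

```text
t: 16.25
eef_pos: [0.5575, 0.3346, 0.0476]
tool_rot: [-0.001, 0.664, 0.748, -0.001]
contact_force: [-8.1, -2.2, 9.7]
gripper_width: 0.13
grasp_force: 39.7
```

```bash
python3 - <<'E'
from h import *
st()
p=shot("side"); save(p,"side3.png",(230,384,110,250),4)
E
```

```text
t 16.25 tcp [0.5575 0.3346 0.0476] yaw 96.79 F [-8.1 -2.2  9.7] w 0.13 g 39.7
```

View pics/side3.png

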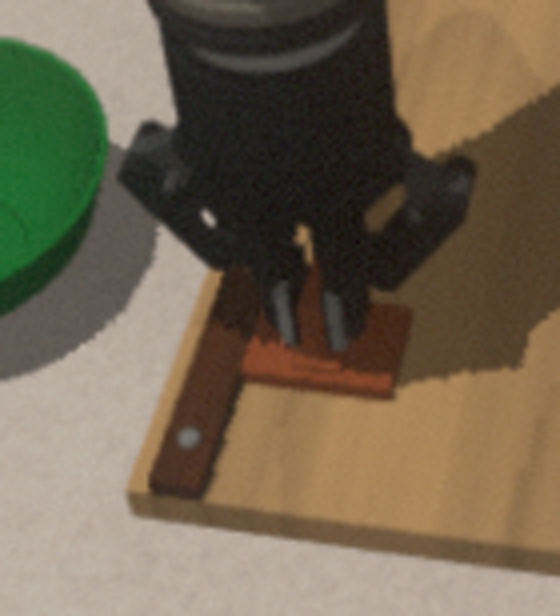

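```bash
cat >> h.py <<'E'
F=np.array([.5979,.2474])
def cycle(prev,src,dst):
    "prev (x,y) place of last pull; src rib xy; dst (fence x,y)"
    d=fp(*dst); H=.14
    print("# to src"); plan([(*prev,H,96.75),(*src,H,94),(*src,H,94,.02),(*src,.075,94,.035),(*src,.045,94,.02),(*src,.040,94)],start=(*prev,.048,96.75))
    print("# carry"); plan([(*src,H,94),(*d,.12,96.75),(*d,.12,96.75),(*d,.065,96.75,.03),(*d,.05,96.75,.01),(*d,.0485,96.75)],start=(*src,.04,94))
    print("dst",d.round(4))
E
python3 - <<'E'
from h import *
st(); p=shot("top")
for d in bot.landmark_of(p,"jar"): print(d)
cycle((.5566,.3346),(.5284,-.2286),(-.0308,.045))
E
```

```text
t 16.3 tcp [0.5575 0.3346 0.0476] yaw 96.79 F [-8.  -1.8 10.4] w 0.134 g 39.7
{'xyz': [0.635, -0.2695, 0.0028], 'confidence': 0.75}
{'xyz': [0.4385, -0.2391, 0.0079], 'confidence': 0.18}
# to src
0 0 -0.0307 0; 0 0 -0.0613 0; 0 0 -0.092 0; -0.0428 -0.0072 -0.092 0.2; -0.0855 -0.0145 -0.092 0.4
-0.0429 -0.0069 -0 0.2; -0.0857 -0.0139 -0 0.4; -0.1285 -0.0208 -0 0.7; -0.1713 -0.0278 -0 0.9; -0.2141 -0.0347 -0 1.1
-0.043 -0.0062 -0 0.2; -0.0859 -0.0123 -0 0.4; -0.1289 -0.0184 -0 0.6; -0.1718 -0.0245 -0 0.8; -0.2147 -0.0307 -0 1
-0.0431 -0.0053 -0 0.2; -0.0431 -0.0053 -0 0.2; -0.0431 -0.0053 0.0325 0.2; -0.0431 -0.0053 0.065 0.2; -0.0431 -0.0053 0.08 0.2
0 -0 0.015 0; 0 -0 0.02 0
end [ 0.5284 -0.2286  0.04  ] 94.05
# carry
0 0 -0.0333 0; 0 0 -0.0667 0; 0 0 -0.1 0; 0.0428 0.0058 -0.0983 -0.2; 0.0856 0.0116 -0.0967 -0.5
0.0427 0.0062 0.0017 -0.2; 0.0854 0.0123 0.0034 -0.4; 0.1282 0.0185 0.005 -0.6; 0.1709 0.0247 0.0067 -0.9; 0.2137 0.0309 0.0084 -1.1
0.0426 0.007 0.0016 -0.2; 0.0852 0.014 0.0033 -0.5; 0.1278 0.021 0.005 -0.7; 0.1704 0.0279 0.0066 -0.9; 0.213 0.0349 0.0083 -1.2
0 0 -0 0; 0 0 0.0275 0; 0 0 0.055 0; 0 0 0.0625 0; 0 0 0.07 0
0 0 0.0015 0
end [0.562  0.2885 0.0485] 96.8
dst [0.562  0.2885]
```

>>> {"name": "send_rows", "arguments": {"deltas": "0 -0.002 0 0; 0 -0.0035 0 0; 0 -0.0035 0 0"}}

```text
t: 16.7
eef_pos: [0.5572, 0.3344, 0.0478]
tool_rot: [0.0, 0.664, 0.747, 0.001]
contact_force: [0.4, 1.6, 4.8]
gripper_width: 0.138
grasp_force: 39.1
```

>>> {"name": "send_rows", "arguments": {"deltas": "0 0 0 0; 0 0 0 0; 0 0 0 0; 0 0 0 0", "claw": 0.5}}

```text
t: 17.1
eef_pos: [0.5563, 0.3332, 0.0465]
tool_rot: [-0.0, 0.664, 0.747, -0.0]
contact_force: [0.8, 0.1, 0.1]
gripper_width: 0.501
grasp_force: 0.0
```

>>> {"name": "send_rows", "arguments": {"deltas": "0 0 -0.03 0; 0 0 -0.06 0; 0 0 -0.092 0; 0 0 -0.092 0"}}

```text
t: 17.5
eef_pos: [0.5585, 0.3356, 0.1436]
tool_rot: [0.001, 0.664, 0.747, 0.004]
contact_force: [-0.2, 0.5, -0.0]
gripper_width: 0.497
grasp_force: 0.0
```

```bash
python3 - <<'E'
from h import *
st()
plan([(.5284,-.2286,.14,94),(.5284,-.2286,.14,94,.02),(.5284,-.2286,.075,94,.035),(.5284,-.2286,.045,94,.02),(.5284,-.2286,.040,94)])
E
```

```text
t 17.5 tcp [0.5585 0.3356 0.1436] yaw 96.72 F [-0.2  0.5 -0. ] w 0.497 g 0.0
-0.0428 -0.0074 0.0003 0.2; -0.0857 -0.0148 0.0006 0.4; -0.1285 -0.0221 0.0008 0.6; -0.1713 -0.0295 0.0011 0.8; -0.2142 -0.0369 0.0014 1
-0.0429 -0.0066 0.0003 0.3; -0.0859 -0.0133 0.0006 0.5; -0.1288 -0.0199 0.0008 0.7; -0.1718 -0.0265 0.0011 0.9; -0.2147 -0.0331 0.0014 1.1
-0.0431 -0.0058 0.0003 0.2; -0.0862 -0.0117 0.0006 0.4; -0.1292 -0.0175 0.0008 0.6; -0.1292 -0.0175 0.0008 0.6; -0.1292 -0.0175 0.0333 0.6
-0 0 0.0325 0; -0 0 0.0475 0; -0 0 0.0625 0; -0 0 0.0675 0
end [ 0.5284 -0.2286  0.04  ] 94.02
```

>>> {"name": "send_rows", "arguments": {"deltas": "-0.043 -0.007 0 0.2; -0.086 -0.014 0 0.4; -0.128 -0.021 0 0.6; -0.171 -0.029 0 0.8; -0.214 -0.0365 0 1"}}

```text
t: 18.0
eef_pos: [0.5445, 0.1148, 0.1383]
tool_rot: [-0.0, 0.671, 0.742, -0.0]
contact_force: [0.2, 0.1, -1.1]
gripper_width: 0.5
grasp_force: 0.0
```

>>> {"name": "send_rows", "arguments": {"deltas": "-0.043 -0.0066 0 0.3; -0.086 -0.0133 0 0.5; -0.129 -0.02 0 0.7; -0.172 -0.0265 0 0.9; -0.2147 -0.033 0 1.1"}}

```text
t: 18.5
eef_pos: [0.5331, -0.1021, 0.1384]
tool_rot: [-0.0, 0.678, 0.735, -0.0]
contact_force: [0.5, 0.5, -0.7]
gripper_width: 0.501
grasp_force: 0.0
```

>>> {"name": "send_rows", "arguments": {"deltas": "-0.043 -0.006 0 0.2; -0.086 -0.0117 0 0.4; -0.12 -0.0165 0 0.6; -0.129 -0.0165 0 0.6; -0.129 -0.0165 0.03 0.6"}}

```text
t: 19.0
eef_pos: [0.53, -0.2333, 0.1112]
tool_rot: [0.003, 0.683, 0.73, 0.001]
contact_force: [1.1, -0.6, -0.0]
gripper_width: 0.502
grasp_force: 0.0
```

>>> {"name": "send_rows", "arguments": {"deltas": "0 0 0.03 0; 0 0 0.05 0; 0 0 0.062 0; 0 0 0.07 0; 0 0 0.07 0"}}

```text
t: 19.5
eef_pos: [0.5275, -0.2295, 0.0382]
tool_rot: [-0.001, 0.682, 0.732, -0.0]
contact_force: [-0.1, -0.1, 0.4]
gripper_width: 0.5
grasp_force: 0.0
```

>>> {"name": "send_rows", "arguments": {"deltas": "0 0 0 0; 0 0 0 0; 0 0 0 0; 0 0 0 0; 0 0 0 0", "claw": 0}}

```text
t: 20.0
eef_pos: [0.5286, -0.2303, 0.04]
tool_rot: [0.001, 0.682, 0.731, 0.0]
contact_force: [-1.2, 0.5, 7.0]
gripper_width: 0.131
grasp_force: 37.5
```

```bash
python3 - <<'E'
from h import *
st()
E
```

```text
t 20.0 tcp [ 0.5286 -0.2303  0.04  ] yaw 94.02 F [-1.2  0.5  7. ] w 0.131 g 37.5
```

```bash
cat >> h.py <<'E'
def carry(dst,off=0,start=None):
    d=fp(dst[0],dst[1]+off); p,a,o=yaw_now(); s=p if start is None else np.array(start)
    plan([(s[0],s[1],.14,np.degrees(a)),(*d,.12,96.75),(*d,.12,96.75),(*d,.065,96.75,.03),(*d,.05,96.75,.01),(*d,.0485,96.75)],start=(*s,np.degrees(a)))
def fetch(src,start):
    plan([(*src,.14,94),(*src,.14,94),(*src,.105,94,.035)],start=start); plan([(*src,.075,94,.03),(*src,.06,94),(*src,.048,94,.03),(*src,.04,94),(*src,.04,94)],start=(*src,.105,94))
E
python3 - <<'E'
from h import *
carry((-.0308,.0433))
d=fp(-.0308,.0433)
fetch((.4476,-.2883),(*d,.14,96.75))
E
```

```text
0 0 -0.0333 0; 0 0 -0.0667 0; 0 0 -0.1 0; 0.0428 0.0058 -0.0984 -0.2; 0.0856 0.0116 -0.0967 -0.5
0.0427 0.0062 0.0017 -0.2; 0.0854 0.0124 0.0033 -0.4; 0.1282 0.0186 0.005 -0.6; 0.1709 0.0248 0.0067 -0.9; 0.2136 0.031 0.0083 -1.1
0.0426 0.007 0.0017 -0.2; 0.0852 0.014 0.0034 -0.4; 0.1279 0.0211 0.005 -0.7; 0.1705 0.0281 0.0067 -0.9; 0.2131 0.0351 0.0084 -1.1
-0 -0 -0 -0; -0 -0 0.0275 -0; -0 -0 0.055 -0; -0 -0 0.0625 -0; -0 -0 0.07 -0
-0 -0 0.0015 -0
end [0.5622 0.2868 0.0485] 96.72
-0.0398 -0.013 -0 0.2; -0.0797 -0.0259 -0 0.4; -0.1195 -0.0389 -0 0.6; -0.1593 -0.0518 -0 0.8; -0.1992 -0.0648 -0 1
-0.04 -0.0123 -0 0.2; -0.0801 -0.0245 -0 0.4; -0.1201 -0.0368 -0 0.6; -0.1602 -0.049 -0 0.8; -0.2002 -0.0613 -0 1
-0.0403 -0.0116 -0 0.2; -0.0805 -0.0231 -0 0.4; -0.1208 -0.0347 -0 0.6; -0.161 -0.0462 -0 0.7; -0.161 -0.0462 -0 0.7
-0 -0 0.035 0
end [ 0.4476 -0.2883  0.105 ] 94.05
0 0 0.03 0; 0 0 0.045 0; 0 0 0.057 0; 0 0 0.065 0; 0 0 0.065 0
end [ 0.4476 -0.2883  0.04  ] 94.0
```

>>> {"name": "send_rows", "arguments": {"deltas": "0 0 -0.03 0; 0 0 -0.067 0; 0 0 -0.1 0; 0.043 0.006 -0.098 -0.2; 0.0856 0.0116 -0.0967 -0.5"}}

```text
t: 20.5
eef_pos: [0.5338, -0.1446, 0.1368]
tool_rot: [0.001, 0.68, 0.733, 0.0]
contact_force: [0.5, 0.7, -1.0]
gripper_width: 0.132
grasp_force: 36.6
```

>>> {"name": "send_rows", "arguments": {"deltas": "0.043 0.006 0.0017 -0.2; 0.0854 0.0124 0.0033 -0.4; 0.128 0.0186 0.005 -0.6; 0.171 0.025 0.0067 -0.9; 0.2136 0.031 0.0083 -1.1"}}

```text
t: 21.0
eef_pos: [0.5471, 0.073, 0.1273]
tool_rot: [0.0, 0.672, 0.741, -0.0]
contact_force: [1.1, 0.3, -1.1]
gripper_width: 0.13
grasp_force: 36.6
```

>>> {"name": "send_rows", "arguments": {"deltas": "0.043 0.007 0.0017 -0.2; 0.085 0.014 0.0034 -0.4; 0.128 0.021 0.005 -0.7; 0.17 0.028 0.0067 -0.9; 0.2131 0.0351 0.0084 -1.1"}}

```text
t: 21.5
eef_pos: [0.5613, 0.2882, 0.1187]
tool_rot: [0.0, 0.665, 0.747, -0.0]
contact_force: [1.0, -0.4, -0.8]
gripper_width: 0.135
grasp_force: 36.6
```

>>> {"name": "send_rows", "arguments": {"deltas": "0 0 0 0; 0 0 0.0275 0; 0 0 0.05 0; 0 0 0.0625 0; 0 0 0.0685 0"}}

```text
t: 22.0
eef_pos: [0.5608, 0.2861, 0.0491]
tool_rot: [-0.0, 0.665, 0.747, -0.001]
contact_force: [0.1, -0.2, -0.6]
gripper_width: 0.134
grasp_force: 36.5
```

>>> {"name": "send_rows", "arguments": {"deltas": "0 0 0.002 0; 0 0 0.003 0; 0 0 0.003 0; 0 0 0.003 0"}}

```text
t: 22.4
eef_pos: [0.562, 0.2874, 0.0483]
tool_rot: [0.0, 0.664, 0.747, 0.001]
contact_force: [-0.2, 0.0, 1.4]
gripper_width: 0.133
grasp_force: 36.8
```

>>> {"name": "send_rows", "arguments": {"deltas": "0 0 0 0; 0 0 0 0; 0 0 0 0; 0 0 0 0", "claw": 0.5}}

```text
t: 22.8
eef_pos: [0.5615, 0.2871, 0.0475]
tool_rot: [0.0, 0.664, 0.747, 0.0]
contact_force: [0.3, -0.4, -0.6]
gripper_width: 0.5
grasp_force: 0.0
```

>>> {"name": "send_rows", "arguments": {"deltas": "0 0 -0.03 0; 0 0 -0.06 0; 0 0 -0.092 0; 0 0 -0.092 0"}}

```text
t: 23.2
eef_pos: [0.5637, 0.289, 0.1442]
tool_rot: [0.001, 0.664, 0.747, 0.004]
contact_force: [0.8, 0.7, 0.2]
gripper_width: 0.5
grasp_force: 0.0
```

```bash
python3 - <<'E'
from h import *
st()
p=shot("side"); save(p,"side4.png",(170,384,80,360),2)
E
```

```text
t 23.2 tcp [0.5637 0.289  0.1442] yaw 96.72 F [0.8 0.7 0.2] w 0.5 g 0.0
```

View pics/side4.png

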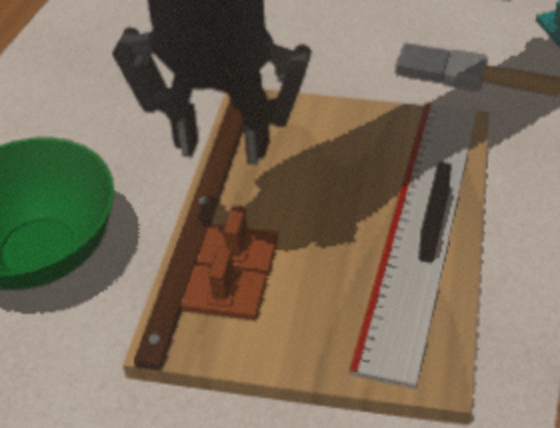

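>>> {"name": "send_rows", "arguments": {"deltas": "-0.04 -0.013 0 0.2; -0.08 -0.026 0 0.4; -0.12 -0.039 0 0.6; -0.16 -0.052 0 0.8; -0.1992 -0.0648 0 1"}}

```text
t: 23.75
eef_pos: [0.5191, 0.0795, 0.1383]
tool_rot: [-0.0, 0.671, 0.741, -0.001]
contact_force: [0.7, -0.6, 0.4]
gripper_width: 0.503
grasp_force: 0.0
```

>>> {"name": "send_rows", "arguments": {"deltas": "-0.04 -0.0123 0 0.2; -0.08 -0.0245 0 0.4; -0.12 -0.037 0 0.6; -0.16 -0.049 0 0.8; -0.2002 -0.0613 0 1"}}

```text
t: 24.25
eef_pos: [0.478, -0.1253, 0.1385]
tool_rot: [-0.001, 0.677, 0.736, -0.0]
contact_force: [1.1, 0.1, 0.4]
gripper_width: 0.502
grasp_force: 0.0
```

>>> {"name": "send_rows", "arguments": {"deltas": "-0.04 -0.0116 0 0.2; -0.08 -0.023 0 0.4; -0.12 -0.035 0 0.6; -0.15 -0.0435 0 0.7; -0.161 -0.0462 0 0.7"}}

```text
t: 24.75
eef_pos: [0.4443, -0.2916, 0.1382]
tool_rot: [-0.001, 0.684, 0.73, -0.001]
contact_force: [-0.4, -0.1, 0.5]
gripper_width: 0.496
grasp_force: 0.0
```

>>> {"name": "send_rows", "arguments": {"deltas": "0 0 0.03 0; 0 0 0.06 0; 0 0 0.08 0; 0 0 0.095 0; 0 0 0.1 0"}}

```text
t: 25.25
eef_pos: [0.4458, -0.2866, 0.0376]
tool_rot: [-0.002, 0.681, 0.732, -0.0]
contact_force: [-0.1, -0.2, 0.8]
gripper_width: 0.497
grasp_force: 0.0
```

>>> {"name": "send_rows", "arguments": {"deltas": "0 0 0 0; 0 0 0 0; 0 0 0 0; 0 0 0 0; 0 0 0 0", "claw": 0}}

```text
t: 25.75
eef_pos: [0.4472, -0.2883, 0.0403]
tool_rot: [0.001, 0.682, 0.731, 0.0]
contact_force: [0.4, 0.1, 5.6]
gripper_width: 0.136
grasp_force: 36.7
```

```bash
python3 - <<'E'
from h import *
st()
p,a,o=yaw_now(); e=p[1]+.2883; print("yoff",e)
carry((-.0306,0),off=e)
d=fp(-.0306,e)
fetch((.443,-.2337),(*d,.14,96.75))
E
```

```text
t 25.75 tcp [ 0.4472 -0.2883  0.0403] yaw 94.02 F [0.4 0.1 5.6] w 0.136 g 36.7
yoff -7.143440151069491e-07
0 0 -0.0332 0; 0 0 -0.0665 0; 0 0 -0.0997 0; 0.0402 0.0121 -0.0982 -0.2; 0.0804 0.0242 -0.0966 -0.4
0.0401 0.0124 0.0015 -0.2; 0.0802 0.0248 0.003 -0.4; 0.1203 0.0371 0.0046 -0.7; 0.1604 0.0495 0.0061 -0.9; 0.2004 0.0619 0.0077 -1.1
0.0399 0.0131 0.0015 -0.2; 0.0798 0.0263 0.003 -0.4; 0.1196 0.0394 0.0046 -0.6; 0.1595 0.0526 0.0061 -0.8; 0.1993 0.0657 0.0076 -1
0.0396 0.0139 0.0016 -0.2; 0.0396 0.0139 0.0016 -0.2; 0.0396 0.0139 0.0291 -0.2; 0.0396 0.0139 0.0566 -0.2; 0.0396 0.0139 0.0641 -0.2
0 -0 0.0075 -0; 0 -0 0.009 -0
end [0.5676 0.2438 0.0485] 96.72
-0.0418 -0.0163 -0 0.2; -0.0836 -0.0327 -0 0.5; -0.1253 -0.049 -0 0.8; -0.1671 -0.0654 -0 1; -0.2089 -0.0817 -0 1.2
-0.0421 -0.0155 -0 0.3; -0.0842 -0.0309 -0 0.5; -0.1263 -0.0464 -0 0.8; -0.1684 -0.0619 -0 1; -0.2105 -0.0773 -0 1.3
-0.0425 -0.0145 -0 0.2; -0.0425 -0.0145 -0 0.2; -0.0425 -0.0145 0.035 0.2
end [ 0.443  -0.2337  0.105 ] 94.05
0 0 0.03 0; 0 0 0.045 0; 0 0 0.057 0; 0 0 0.065 0; 0 0 0.065 0
end [ 0.443  -0.2337  0.04  ] 94.0
```

>>> {"name": "send_rows", "arguments": {"deltas": "0 0 -0.03 0; 0 0 -0.067 0; 0 0 -0.1 0; 0.04 0.012 -0.098 -0.2; 0.0804 0.0242 -0.0966 -0.4"}}

```text
t: 26.25
eef_pos: [0.4656, -0.2069, 0.1373]
tool_rot: [0.002, 0.681, 0.732, 0.0]
contact_force: [0.7, 0.4, -0.6]
gripper_width: 0.129
grasp_force: 36.1
```

>>> {"name": "send_rows", "arguments": {"deltas": "0.04 0.0124 0.0015 -0.2; 0.08 0.0248 0.003 -0.4; 0.12 0.037 0.0046 -0.7; 0.16 0.0495 0.006 -0.9; 0.2004 0.0619 0.0077 -1.1"}}

```text
t: 26.75
eef_pos: [0.5114, -0.0002, 0.1284]
tool_rot: [0.0, 0.672, 0.74, -0.0]
contact_force: [0.3, -0.1, -0.2]
gripper_width: 0.133
grasp_force: 36.1
```

>>> {"name": "send_rows", "arguments": {"deltas": "0.04 0.013 0.0015 -0.2; 0.08 0.026 0.003 -0.4; 0.12 0.039 0.0046 -0.6; 0.16 0.0526 0.006 -0.8; 0.1993 0.0657 0.0076 -1"}}

```text
t: 27.25
eef_pos: [0.5576, 0.2047, 0.1207]
tool_rot: [0.0, 0.666, 0.746, -0.0]
contact_force: [0.3, 0.5, 0.3]
gripper_width: 0.131
grasp_force: 36.1
```

>>> {"name": "send_rows", "arguments": {"deltas": "0.0396 0.0139 0.0016 -0.2; 0.0396 0.0139 0.0016 -0.2; 0.0396 0.0139 0.029 -0.2; 0.0396 0.0139 0.05 -0.2; 0.0396 0.0139 0.064 -0.2"}}

```text
t: 27.75
eef_pos: [0.5661, 0.2431, 0.0551]
tool_rot: [-0.0, 0.665, 0.747, -0.001]
contact_force: [-0.4, 0.3, -1.3]
gripper_width: 0.133
grasp_force: 36.1
```

>>> {"name": "send_rows", "arguments": {"deltas": "0 0 0.005 0; 0 0 0.008 0; 0 0 0.0095 0; 0 0 0.01 0; 0 0 0.01 0"}}

```text
t: 28.25
eef_pos: [0.5675, 0.2443, 0.0485]
tool_rot: [0.001, 0.665, 0.747, 0.001]
contact_force: [-2.6, -1.7, 5.4]
gripper_width: 0.131
grasp_force: 36.8
```

>>> {"name": "send_rows", "arguments": {"deltas": "0 0 0 0; 0 0 0 0; 0 0 0 0; 0 0 0 0", "claw": 0.5}}

```text
t: 28.65
eef_pos: [0.567, 0.2442, 0.0468]
tool_rot: [0.0, 0.664, 0.747, 0.0]
contact_force: [-0.9, -0.0, 0.2]
gripper_width: 0.5
grasp_force: 0.0
```

>>> {"name": "send_rows", "arguments": {"deltas": "0 0 -0.03 0; 0 0 -0.06 0; 0 0 -0.0915 0; 0 0 -0.0915 0"}}

```text
t: 29.05
eef_pos: [0.5692, 0.2459, 0.1428]
tool_rot: [0.001, 0.664, 0.747, 0.004]
contact_force: [0.4, 1.0, -0.2]
gripper_width: 0.501
grasp_force: 0.0
```

>>> {"name": "send_rows", "arguments": {"deltas": "-0.042 -0.0163 0 0.2; -0.084 -0.033 0 0.5; -0.125 -0.049 0 0.8; -0.167 -0.0654 0 1; -0.2089 -0.0817 0 1.2"}}

```text
t: 29.55
eef_pos: [0.5092, 0.0254, 0.1377]
tool_rot: [-0.0, 0.672, 0.74, -0.0]
contact_force: [0.6, -0.5, 0.4]
gripper_width: 0.502
grasp_force: 0.0
```

>>> {"name": "send_rows", "arguments": {"deltas": "-0.042 -0.0155 0 0.3; -0.084 -0.031 0 0.5; -0.126 -0.0464 0 0.8; -0.168 -0.062 0 1; -0.2105 -0.0773 0 1.3"}}

```text
t: 30.05
eef_pos: [0.4525, -0.1915, 0.1379]
tool_rot: [-0.0, 0.681, 0.733, -0.0]
contact_force: [0.6, 0.3, 0.3]
gripper_width: 0.499
grasp_force: 0.0
```

>>> {"name": "send_rows", "arguments": {"deltas": "-0.03 -0.01 0 0.2; -0.0425 -0.0145 0 0.2; -0.0425 -0.0145 0 0.2; -0.0425 -0.0145 0.015 0.2; -0.0425 -0.0145 0.035 0.2"}}

```text
t: 30.55
eef_pos: [0.4439, -0.2313, 0.1036]
tool_rot: [0.001, 0.681, 0.732, 0.001]
contact_force: [-0.0, -0.1, -0.5]
gripper_width: 0.497
grasp_force: 0.0
```

>>> {"name": "send_rows", "arguments": {"deltas": "0 0 0.03 0; 0 0 0.045 0; 0 0 0.057 0; 0 0 0.065 0; 0 0 0.065 0"}}

```text
t: 31.05
eef_pos: [0.4422, -0.2321, 0.0376]
tool_rot: [-0.001, 0.681, 0.732, 0.0]
contact_force: [-0.9, 0.1, 0.0]
gripper_width: 0.499
grasp_force: 0.0
```

>>> {"name": "send_rows", "arguments": {"deltas": "0 0 0 0; 0 0 0 0; 0 0 0 0; 0 0 0 0; 0 0 0 0", "claw": 0}}

```text
t: 31.55
eef_pos: [0.4429, -0.2335, 0.0391]
tool_rot: [0.001, 0.682, 0.731, 0.0]
contact_force: [-0.9, 0.9, 6.3]
gripper_width: 0.134
grasp_force: 35.3
```

```bash
python3 - <<'E'
from h import *
st()
p,a,o=yaw_now(); e=p[1]+.2337; print("yoff",e)
carry((-.0306,-.045),off=e)
d=fp(-.0306,-.045+e)
fetch((.4391,-.1794),(*d,.14,96.75))
p=shot("side"); save(p,"side5.png",(100,384,80,400),2)
E
```

```text
t 31.55 tcp [ 0.4429 -0.2335  0.0391] yaw 94.02 F [-0.9  0.9  6.3] w 0.134 g 35.3
yoff 0.0001748650853078959
0 0 -0.0336 0; 0 0 -0.0673 0; 0 0 -0.1009 0; 0.0384 0.0145 -0.0991 -0.2; 0.0768 0.0291 -0.0973 -0.5
0.0383 0.0148 0.0018 -0.2; 0.0766 0.0297 0.0036 -0.5; 0.1149 0.0446 0.0055 -0.7; 0.1532 0.0594 0.0073 -1; 0.1915 0.0743 0.0091 -1.2
0.038 0.0157 0.0018 -0.3; 0.076 0.0313 0.0036 -0.5; 0.1139 0.047 0.0054 -0.8; 0.1519 0.0627 0.0073 -1; 0.1519 0.0627 0.0073 -1
0 -0 0.0275 -0; 0 -0 0.055 -0; 0 -0 0.0625 -0; 0 -0 0.07 -0; 0 -0 0.0715 -0
end [0.5728 0.1993 0.0485] 96.72
-0.04 -0.0197 -0 0.3; -0.0801 -0.0394 -0 0.6; -0.1201 -0.0591 -0 0.9; -0.1602 -0.0788 -0 1.2; -0.2002 -0.0985 -0 1.5
-0.0405 -0.0186 -0 0.3; -0.0811 -0.0373 -0 0.6; -0.1216 -0.0559 -0 0.9; -0.1622 -0.0745 -0 1.2; -0.1622 -0.0745 -0 1.2
0 -0 0.035 0
end [ 0.4391 -0.1794  0.105 ] 94.05
0 0 0.03 0; 0 0 0.045 0; 0 0 0.057 0; 0 0 0.065 0; 0 0 0.065 0
end [ 0.4391 -0.1794  0.04  ] 94.0
```

View pics/side5.png

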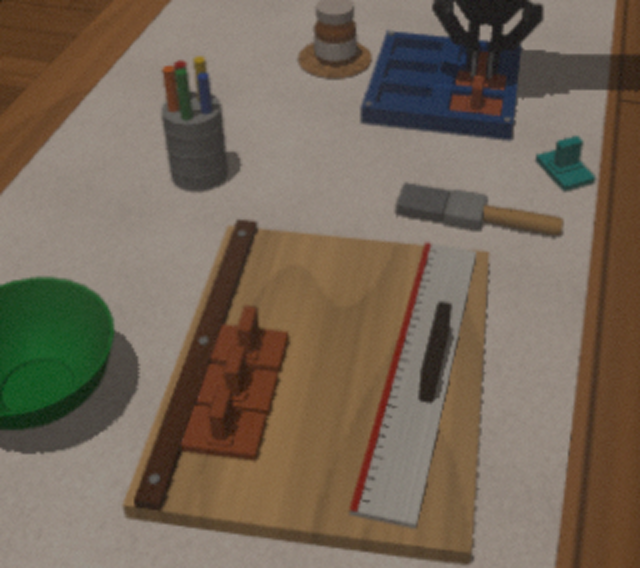

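All well; jar on mat, three pulls in the row. On with pulls D and E.

>>> {"name": "send_rows", "arguments": {"deltas": "0 0 -0.03 0; 0 0 -0.067 0; 0 0 -0.1 0; 0.038 0.0145 -0.099 -0.2; 0.0768 0.0291 -0.0973 -0.5"}}

```text
t: 32.1
eef_pos: [0.4664, -0.1557, 0.1369]
tool_rot: [0.002, 0.68, 0.733, 0.0]
contact_force: [1.0, 0.4, -1.2]
gripper_width: 0.133
grasp_force: 35.6
```

>>> {"name": "send_rows", "arguments": {"deltas": "0.038 0.015 0.0018 -0.2; 0.0766 0.03 0.0036 -0.5; 0.115 0.0446 0.0055 -0.7; 0.153 0.0594 0.0073 -1; 0.1915 0.0743 0.0091 -1.2"}}

```text
t: 32.6
eef_pos: [0.5248, 0.0432, 0.1263]
tool_rot: [0.0, 0.671, 0.741, -0.0]
contact_force: [0.4, -0.2, -0.7]
gripper_width: 0.134
grasp_force: 35.6
```

>>> {"name": "send_rows", "arguments": {"deltas": "0.038 0.0157 0.0018 -0.3; 0.076 0.0313 0.0036 -0.5; 0.114 0.047 0.0054 -0.8; 0.145 0.0597 0.0073 -1; 0.1519 0.0627 0.0073 -1"}}

```text
t: 33.1
eef_pos: [0.5718, 0.2047, 0.1192]
tool_rot: [-0.001, 0.662, 0.749, 0.001]
contact_force: [-0.9, -0.5, -1.5]
gripper_width: 0.133
grasp_force: 35.5
```

>>> {"name": "send_rows", "arguments": {"deltas": "0 0 0.01 0; 0 0 0.035 0; 0 0 0.055 0; 0 0 0.064 0; 0 0 0.068 0"}}

```text
t: 33.6
eef_pos: [0.5713, 0.1973, 0.0497]
tool_rot: [-0.0, 0.665, 0.747, -0.001]
contact_force: [0.3, -1.0, -0.7]
gripper_width: 0.131
grasp_force: 35.5
```

>>> {"name": "send_rows", "arguments": {"deltas": "0 0 0.002 0; 0 0 0.003 0; 0 0 0.0035 0; 0 0 0.0035 0"}}

```text
t: 34.0
eef_pos: [0.5723, 0.1996, 0.0482]
tool_rot: [0.0, 0.664, 0.747, 0.0]
contact_force: [-0.5, -0.9, -0.2]
gripper_width: 0.13
grasp_force: 35.5
```

>>> {"name": "send_rows", "arguments": {"deltas": "0 0 0 0; 0 0 0 0; 0 0 0 0; 0 0 0 0", "claw": 0.5}}

```text
t: 34.4
eef_pos: [0.5721, 0.1995, 0.0477]
tool_rot: [0.0, 0.664, 0.747, 0.0]
contact_force: [0.6, -0.1, 1.2]
gripper_width: 0.498
grasp_force: 0.0
```

>>> {"name": "send_rows", "arguments": {"deltas": "0 0 -0.03 0; 0 0 -0.06 0; 0 0 -0.0915 0; 0 0 -0.0915 0"}}

```text
t: 34.8
eef_pos: [0.5745, 0.2011, 0.1437]
tool_rot: [0.002, 0.664, 0.747, 0.003]
contact_force: [0.3, 0.6, 0.6]
gripper_width: 0.496
grasp_force: 0.0
```

>>> {"name": "send_rows", "arguments": {"deltas": "-0.04 -0.02 0 0.3; -0.08 -0.039 0 0.6; -0.12 -0.059 0 0.9; -0.16 -0.079 0 1.2; -0.2002 -0.0985 0 1.5"}}

```text
t: 35.3
eef_pos: [0.4965, -0.0125, 0.1387]
tool_rot: [-0.0, 0.674, 0.739, -0.0]
contact_force: [0.6, 0.0, -0.1]
gripper_width: 0.5
grasp_force: 0.0
```

>>> {"name": "send_rows", "arguments": {"deltas": "-0.04 -0.0186 0 0.3; -0.08 -0.037 0 0.6; -0.12 -0.056 0 0.9; -0.155 -0.0715 0 1.2; -0.1622 -0.0745 0 1.2"}}

```text
t: 35.8
eef_pos: [0.4357, -0.1839, 0.1384]
tool_rot: [-0.0, 0.684, 0.729, -0.001]
contact_force: [0.3, -0.6, 0.0]
gripper_width: 0.501
grasp_force: 0.0
```

>>> {"name": "send_rows", "arguments": {"deltas": "0 0 0.03 0; 0 0 0.06 0; 0 0 0.08 0; 0 0 0.095 0; 0 0 0.1 0"}}

```text
t: 36.3
eef_pos: [0.4373, -0.1781, 0.0375]
tool_rot: [-0.001, 0.681, 0.732, -0.0]
contact_force: [-0.2, -0.2, 0.1]
gripper_width: 0.502
grasp_force: 0.0
```

>>> {"name": "send_rows", "arguments": {"deltas": "0 0 0 0; 0 0 0 0; 0 0 0 0; 0 0 0 0; 0 0 0 0", "claw": 0}}

```text
t: 36.8
eef_pos: [0.439, -0.1793, 0.0398]
tool_rot: [0.001, 0.682, 0.731, 0.0]
contact_force: [1.8, -0.2, 3.1]
gripper_width: 0.133
grasp_force: 39.1
```

```bash
python3 - <<'E'
from h import *
st()
p,a,o=yaw_now(); e=p[1]+.1794; print("yoff",e)
carry((-.0306,-.09),off=e)
E
```

```text
t 36.8 tcp [ 0.439  -0.1793  0.0398] yaw 94.02 F [ 1.8 -0.2  3.1] w 0.133 g 39.1
yoff 7.327606525001085e-05
0 0 -0.0334 0; 0 0 -0.0668 0; 0 0 -0.1002 0; 0.0359 0.018 -0.098 -0.3; 0.0718 0.036 -0.0958 -0.6
0.0358 0.0184 0.0023 -0.3; 0.0715 0.0368 0.0045 -0.6; 0.1072 0.0552 0.0067 -0.9; 0.1429 0.0736 0.0089 -1.2; 0.1787 0.0919 0.0111 -1.5
0.0352 0.0194 0.0023 -0.3; 0.0704 0.0387 0.0045 -0.6; 0.0704 0.0387 0.0045 -0.6; 0.0704 0.0387 0.032 -0.6; 0.0704 0.0387 0.0595 -0.6
0 -0 0.0075 -0; 0 -0 0.015 -0; 0 -0 0.0165 -0
end [0.5781 0.1545 0.0485] 96.72
```

>>> {"name": "send_rows", "arguments": {"deltas": "0 0 -0.03 0; 0 0 -0.067 0; 0 0 -0.1 0; 0.036 0.018 -0.098 -0.3; 0.0718 0.036 -0.0958 -0.6"}}

```text
t: 37.3
eef_pos: [0.4696, -0.1061, 0.1363]
tool_rot: [0.001, 0.68, 0.733, 0.0]
contact_force: [1.1, 0.6, -0.4]
gripper_width: 0.131
grasp_force: 38.7
```

>>> {"name": "send_rows", "arguments": {"deltas": "0.036 0.0184 0.0023 -0.3; 0.0715 0.0368 0.0045 -0.6; 0.107 0.055 0.0067 -0.9; 0.143 0.0736 0.0089 -1.2; 0.1787 0.0919 0.0111 -1.5"}}

```text
t: 37.8
eef_pos: [0.5464, 0.0816, 0.1237]
tool_rot: [0.0, 0.668, 0.744, -0.0]
contact_force: [0.2, -0.8, -0.3]
gripper_width: 0.129
grasp_force: 38.7
```

>>> {"name": "send_rows", "arguments": {"deltas": "0.035 0.0194 0.0023 -0.3; 0.065 0.036 0.0045 -0.6; 0.0704 0.0387 0.0045 -0.6; 0.0704 0.0387 0.025 -0.6; 0.0704 0.0387 0.0545 -0.6"}}

```text
t: 38.3
eef_pos: [0.5783, 0.1545, 0.0701]
tool_rot: [0.001, 0.664, 0.747, 0.001]
contact_force: [1.0, -0.3, -1.1]
gripper_width: 0.126
grasp_force: 38.7
```

>>> {"name": "send_rows", "arguments": {"deltas": "0 0 0.01 0; 0 0 0.015 0; 0 0 0.019 0; 0 0 0.0218 0; 0 0 0.022 0"}}

```text
t: 38.8
eef_pos: [0.5778, 0.1547, 0.048]
tool_rot: [0.0, 0.665, 0.747, 0.001]
contact_force: [0.0, 0.4, 0.3]
gripper_width: 0.132
grasp_force: 38.6
```

>>> {"name": "send_rows", "arguments": {"deltas": "0 0 0 0; 0 0 0 0; 0 0 0 0; 0 0 0 0; 0 0 0 0", "claw": 0.5}}

```text
t: 39.3
eef_pos: [0.5773, 0.1546, 0.0474]
tool_rot: [0.0, 0.664, 0.747, 0.0]
contact_force: [0.3, -0.3, 0.5]
gripper_width: 0.5
grasp_force: 0.0
```

>>> {"name": "send_rows", "arguments": {"deltas": "0 0 -0.03 0; 0 0 -0.06 0; 0 0 -0.1 0; -0.04 0 -0.13 0; -0.08 0 -0.15 0"}}

```text
t: 39.8
eef_pos: [0.5874, 0.0762, 0.2001]
tool_rot: [0.001, 0.663, 0.749, 0.002]
contact_force: [1.5, -0.5, -0.5]
gripper_width: 0.499
grasp_force: 0.0
```

>>> {"name": "send_rows", "arguments": {"deltas": "-0.045 0 0 0; -0.09 0 0 0; -0.12 0 0 0; -0.12 0 0 0"}}

```text
t: 40.2
eef_pos: [0.6007, -0.0509, 0.1968]
tool_rot: [0.001, 0.668, 0.744, -0.001]
contact_force: [-0.5, -1.0, -0.3]
gripper_width: 0.498
grasp_force: 0.0
```

```bash
cat > m.py <<'E'
from h import *
def meas(n,lo=.05,hi=.068):
    p=shot(n); a=np.radians(BY); ex=np.array([np.cos(a),np.sin(a)]); ey=np.array([-ex[1],ex[0]])
    C=world(p,np.stack(np.meshgrid(np.arange(512),np.arange(384)),-1).reshape(-1,2)).reshape(384,512,3)
    ok=p["depth"]>0; hsv=cv2.cvtColor(p["img"],cv2.COLOR_RGB2HSV)
    L=np.stack([(C[...,:2]-F)@ex,(C[...,:2]-F)@ey],-1)
    B=ok&(L[...,0]>-.24)&(L[...,0]<.04)&(abs(L[...,1])<.18)
    red=((hsv[...,0]<12)|(hsv[...,0]>172))&(hsv[...,1]>110)
    k,l,s,c=cv2.connectedComponentsWithStats((B&red&(C[...,2]>lo)&(C[...,2]<hi)).astype(np.uint8))
    for i in range(1,k):
        if s[i,4]>8:
            r=rect(L[l==i]); print(n,"rib",L[l==i].mean(0).round(4),"n",s[i,4])
    pl=B&red&(abs(C[...,2]-.028)<.005)&(L[...,0]>-.075)
    k,l,s,c=cv2.connectedComponentsWithStats(pl.astype(np.uint8))
    for i in range(1,k):
        if s[i,4]>30: Q=L[l==i]; print(n,"plates x",np.percentile(Q[:,0],[1,50,99]).round(4),"y",Q[:,1].min().round(4),Q[:,1].max().round(4),"rect",rect(Q))
    d=B&(hsv[...,2]<90)&(abs(C[...,2]-.027)<.005)&(L[...,0]>-.02); print(n,"fence",rect(L[d]))
    rs=B&((hsv[...,0]<8)|(hsv[...,0]>172))&(hsv[...,1]>140)&(abs(C[...,2]-.024)<.006)&(L[...,0]<-.05); 
    k,l,s,c=cv2.connectedComponentsWithStats(rs.astype(np.uint8)); 
    blk=B&(C[...,2]>.05)&(C[...,2]<.075)&(L[...,0]<-.07)&(hsv[...,2]<80)
    if blk.sum()>20: print(n,"SE rib world",rect(C[blk]),"fence frame",rect(L[blk])[0],blk.sum())
    return p
if __name__=="__main__":
    st(); meas("top"); p=meas("side"); save(p,"side_%d.png"%(bot.get_obs()["t"]*10),(60,384,60,420),2)
E
python3 m.py; ls pics
```

```text
t 40.2 tcp [ 0.6007 -0.0509  0.1968] yaw 96.22 F [-0.5 -1.  -0.3] w 0.498 g 0.0
top rib [-0.0336 -0.0917] n 65
top rib [-0.034  -0.0484] n 70
top rib [-0.0332 -0.0023] n 72
top rib [-0.0338  0.0429] n 66
top rib [-0.0332  0.0851] n 65
top plates x [-0.0626 -0.0134  0.0154] y -0.1588 0.1604 rect (array([-0.02365662,  0.0007318 ]), array([ 80.36536407, 319.23251343]), 0.11997466534376144)
top fence (array([-0.00186194,  0.00070892]), array([ 36.13637924, 319.39572144]), 0.004725890699774027)
top SE rib world (array([0.40815964, 0.21996237]), array([79.18401337, 11.6263113 ]), 89.10196685791016) fence frame [-0.19165016 -0.00494587] 176
side rib [-0.0314 -0.0879] n 100
side rib [-0.0318 -0.0441] n 116
side rib [-0.0307  0.0012] n 130
side rib [-0.0324  0.0464] n 147
side rib [-0.0317  0.089 ] n 169
side plates x [-0.0602 -0.0132  0.0183] y -0.1343 0.1593 rect (array([-0.02056865,  0.01245726]), array([ 81.12039948, 293.58404541]), 0.027263836935162544)
side fence (array([ 0.00010286, -0.00065384]), array([320.95114136,  40.30398178]), 89.9679183959961)
side SE rib world (array([0.4105874 , 0.22105286]), array([12.03873062, 79.9728241 ]), 0.7999358177185059) fence frame [-0.18911105 -0.00414824] 310
side0.png
side1.png
side2.png
side3.png
side4.png
side5.png
side_403.png
top0.png
```

```bash
python3 - <<'E'
from h import *
s=(.4115,.2205); st()
plan([(*s,.15,91),(*s,.15,91),(*s,.1,91,.03),(*s,.06,91,.025),(*s,.044,91,.02)])
a=np.radians(6.75)
d=fp(-.114,-.0); e=fp(-.104,0)
plan([(*s,.05,91),(*s,.07,91),(*d,.07,96.75,.03),(*e,.07,96.75,.02),(*e,.07,96.75),(*e,.054,96.75,.01)],rot=3,start=(*s,.044,91)); print(e)
E
```

```text
t 40.3 tcp [ 0.6005 -0.0445  0.1972] yaw 96.63 F [ 0.7  1.1 -0.2] w 0.499 g 0.0
0.0356 -0.0196 0.0059 0.7; 0.0713 -0.0393 0.0118 1.4; 0.1069 -0.0589 0.0177 2.1; 0.1425 -0.0786 0.0236 2.8; 0.1782 -0.0982 0.0295 3.5
0.0343 -0.0218 0.0059 0.7; 0.0687 -0.0436 0.0118 1.4; 0.1031 -0.0654 0.0177 2.1; 0.1031 -0.0654 0.0177 2.1; 0.1031 -0.0654 0.0427 2.1
-0 0 0.025 0; -0 0 0.045 0; -0 0 0.065 0; -0 0 0.081 0
end [0.4115 0.2205 0.044 ] 91.03
0 0 -0.006 0; 0 0 -0.026 0; 0.0041 0.0245 -0.026 -1.9; 0.0081 0.0489 -0.026 -3.8; 0.0122 0.0734 -0.026 -5.7
0 0.01 -0 -0; 0 0.01 -0 -0; 0 0.01 0.008 -0; 0 0.01 0.016 -0
end [0.4946 0.2351 0.054 ] 96.7
[0.49462088 0.23517611]
```

>>> {"name": "send_rows", "arguments": {"deltas": "0.036 -0.02 0.006 0.7; 0.071 -0.039 0.012 1.4; 0.107 -0.059 0.018 2.1; 0.1425 -0.0786 0.0236 2.8; 0.1782 -0.0982 0.0295 3.5"}}

```text
t: 40.8
eef_pos: [0.4804, 0.1247, 0.1679]
tool_rot: [-0.0, 0.686, 0.728, 0.0]
contact_force: [0.5, 1.2, -0.2]
gripper_width: 0.504
grasp_force: 0.0
```

>>> {"name": "send_rows", "arguments": {"deltas": "0.034 -0.022 0.006 0.7; 0.069 -0.0436 0.012 1.4; 0.1 -0.063 0.018 2.1; 0.1031 -0.0654 0.018 2.1; 0.1031 -0.0654 0.018 2.1"}}

```text
t: 41.3
eef_pos: [0.4096, 0.2229, 0.15]
tool_rot: [-0.0, 0.698, 0.716, 0.0]
contact_force: [0.1, 0.4, 0.0]
gripper_width: 0.503
grasp_force: 0.0
```

```bash
python3 - <<'E'
from h import *
st(); plan([(.4115,.2205,.044,91,.025)])
E
```

```text
t 41.3 tcp [0.4096 0.2229 0.15  ] yaw 91.46 F [0.1 0.4 0. ] w 0.503 g 0.0
-0.0005 0.0004 0.0212 0.1; -0.001 0.0007 0.0424 0.2; -0.0015 0.0011 0.0636 0.3; -0.002 0.0015 0.0848 0.4; -0.0025 0.0018 0.106 0.5
end [0.4115 0.2205 0.044 ] 90.96
```

>>> {"name": "send_rows", "arguments": {"deltas": "0 0.0005 0.025 0; 0 0.0005 0.05 0; 0 0.0005 0.075 0; 0 0.0005 0.095 0.3; 0 0.0005 0.106 0.3"}}

```text
t: 41.8
eef_pos: [0.4117, 0.2197, 0.0424]
tool_rot: [-0.0, 0.702, 0.712, -0.001]
contact_force: [0.2, -0.7, 0.5]
gripper_width: 0.5
grasp_force: 0.0
```

>>> {"name": "send_rows", "arguments": {"deltas": "0 0 0 0; 0 0 0 0; 0 0 0 0; 0 0 0 0; 0 0 0 0", "claw": 0, "force": 70}}

```text
t: 42.3
eef_pos: [0.4122, 0.2209, 0.0446]
tool_rot: [0.0, 0.702, 0.712, 0.001]
contact_force: [-0.7, -0.9, 6.1]
gripper_width: 0.129
grasp_force: 70.0
```

```bash
python3 - <<'E'
from h import *
st(); p,a,o=yaw_now()
d=fp(-.114,-.0); e=fp(-.104,0)
plan([(*p[:2],.05,np.degrees(a)),(*p[:2],.068,np.degrees(a)),(*d,.068,96.75,.03),(*e,.068,96.75,.02),(*e,.068,96.75),(*e,.054,96.75,.01)],rot=3)
E
```

```text
t 42.3 tcp [0.4122 0.2209 0.0446] yaw 90.81 F [-0.7 -0.9  6.1] w 0.129 g 70.0
0 0 -0.0054 0; 0 0 -0.0234 0; 0.004 0.0242 -0.0234 -2; 0.0081 0.0484 -0.0234 -4; 0.0121 0.0727 -0.0234 -5.9
0 0.01 -0 -0; 0 0.01 -0 -0; 0 0.01 0.007 -0; 0 0.01 0.014 -0
end [0.4947 0.2352 0.054 ] 96.71
```

>>> {"name": "send_rows", "arguments": {"deltas": "0 0 -0.005 0; 0 0 -0.015 0; 0.004 0.024 -0.015 -2; 0.008 0.048 -0.015 -4; 0.012 0.0727 -0.015 -5.9"}}

```text
t: 42.8
eef_pos: [0.485, 0.2339, 0.0596]
tool_rot: [0.0, 0.664, 0.748, 0.0]
contact_force: [-0.9, 0.6, -3.8]
gripper_width: 0.126
grasp_force: 68.9
```

>>> {"name": "send_rows", "arguments": {"deltas": "0 0 0 0; 0 0.005 0 0; 0 0.0095 0 0; 0 0.0095 0 0; 0 0.0095 0.005 0"}}

```text
t: 43.3
eef_pos: [0.4936, 0.2351, 0.0542]
tool_rot: [0.0, 0.664, 0.747, 0.0]
contact_force: [-0.7, -0.2, -4.0]
gripper_width: 0.125
grasp_force: 69.0
```

>>> {"name": "send_rows", "arguments": {"deltas": "0 0 0.003 0; 0 0 0.006 0; 0 0 0.009 0; 0 0 0.01 0; 0 0 0.01 0"}}

```text
t: 43.8
eef_pos: [0.4933, 0.2348, 0.0446]
tool_rot: [0.0, 0.664, 0.747, -0.0]
contact_force: [-4.3, -3.1, 9.2]
gripper_width: 0.125
grasp_force: 70.9
```

```bash
python3 m.py
```

```text
t 43.8 tcp [0.4933 0.2348 0.0446] yaw 96.73 F [-4.3 -3.1  9.2] w 0.125 g 70.9
top rib [-0.0335 -0.0915] n 64
top rib [-0.0344 -0.0481] n 70
top rib [-0.0327 -0.0052] n 57
top plates x [-0.0623 -0.0088  0.0156] y -0.1587 0.0829 rect (array([-0.02361224, -0.03783749]), array([241.60240173,  79.85463715]), 89.95923614501953)
top fence (array([-0.00107521,  0.00018736]), array([ 34.65823364, 318.11679077]), 0.3890220522880554)
side rib [-0.0314 -0.0953] n 46
side rib [-0.0307 -0.0362] n 56
side rib [-0.0308  0.0011] n 132
side rib [-0.0324  0.0462] n 148
side rib [-0.0318  0.0893] n 170
side plates x [-0.0599 -0.0095  0.0181] y -0.1395 0.1591 rect (array([-0.02075562,  0.00975891]), array([ 81.00274658, 298.6546936 ]), 0.08374061435461044)
side plates x [-0.0749 -0.0721 -0.0688] y -0.041 0.1487 rect (array([-0.07176352,  0.05384768]), array([  6.36721087, 189.70419312]), 0.01844523288309574)
side fence (array([-0.00014859, -0.00069234]), array([320.4390564 ,  39.16300964]), 89.85210418701172)
side SE rib world (array([0.49249979, 0.23869794]), array([72.20491791, 36.15544891]), 78.05450439453125) fence frame [-0.10569241  0.00374675] 418
```

>>> {"name": "send_rows", "arguments": {"deltas": "0 0.001 -0.0005 0; 0 0.0025 -0.0005 0; 0 0.004 -0.0005 0; 0 0.0055 -0.0005 0; 0 0.006 -0.0005 0"}}

```text
t: 44.4
eef_pos: [0.4988, 0.236, 0.0446]
tool_rot: [-0.0, 0.664, 0.748, -0.0]
contact_force: [-5.9, -1.6, 7.3]
gripper_width: 0.126
grasp_force: 70.6
```

>>> {"name": "send_rows", "arguments": {"deltas": "0 0.0005 0 0; 0 0.001 0 0; 0 0.0015 0 0; 0 0.0015 0 0"}}

```text
t: 44.8
eef_pos: [0.5002, 0.2363, 0.0446]
tool_rot: [-0.0, 0.664, 0.748, -0.0]
contact_force: [-5.6, -1.0, 6.5]
gripper_width: 0.126
grasp_force: 70.6
```

>>> {"name": "send_rows", "arguments": {"deltas": "0 0.0005 0 0; 0 0.001 0 0; 0 0.001 0 0; 0 0.001 0 0"}}

```text
t: 45.2
eef_pos: [0.5011, 0.2364, 0.0446]
tool_rot: [-0.0, 0.664, 0.748, -0.0]
contact_force: [-5.2, -1.1, 6.4]
gripper_width: 0.125
grasp_force: 70.5
```

```bash
python3 -c "
from h import *
st()"
```

```text
t 45.2 tcp [0.5011 0.2364 0.0446] yaw 96.77 F [-5.2 -1.1  6.4] w 0.125 g 70.5
```

>>> {"name": "send_rows", "arguments": {"deltas": "0 0.0005 0 0; 0 0.001 0 0; 0 0.001 0 0; 0 0.001 0 0"}}

```text
t: 45.6
eef_pos: [0.5016, 0.2365, 0.0446]
tool_rot: [-0.001, 0.664, 0.748, -0.001]
contact_force: [-6.1, -0.7, 8.5]
gripper_width: 0.127
grasp_force: 70.6
```

>>> {"name": "send_rows", "arguments": {"deltas": "0 0.0005 0 0; 0 0.001 0 0; 0 0.001 0 0; 0 0.001 0 0"}}

```text
t: 46.0
eef_pos: [0.502, 0.2366, 0.0446]
tool_rot: [-0.001, 0.664, 0.748, -0.001]
contact_force: [-9.5, -1.6, 11.2]
gripper_width: 0.126
grasp_force: 71.2
```

>>> {"name": "send_rows", "arguments": {"deltas": "0 0.0005 0 0; 0 0.001 0 0; 0 0.001 0 0; 0 0.001 0 0"}}

```text
t: 46.4
eef_pos: [0.5022, 0.2366, 0.0447]
tool_rot: [-0.001, 0.664, 0.748, -0.002]
contact_force: [-12.5, -2.9, 13.9]
gripper_width: 0.131
grasp_force: 71.6
```

```bash
python3 m.py; ls pics
```

```text
t 46.4 tcp [0.5022 0.2366 0.0447] yaw 96.8 F [-12.5  -2.9  13.9] w 0.131 g 71.6
top rib [-0.0332 -0.0915] n 65
top rib [-0.0332 -0.0488] n 70
top rib [-0.0328 -0.0077] n 45
top plates x [-0.0679 -0.0108  0.0154] y -0.1586 0.0646 rect (array([-0.02641107, -0.04706223]), array([ 85.83245087, 223.22433472]), 0.13365842401981354)
top fence (array([-0.0009641 , -0.04694952]), array([223.25744629,  34.10660553]), 89.88816833496094)
side rib [-0.027  -0.0942] n 14
side rib [-0.0277 -0.0348] n 22
side rib [-0.0307  0.0011] n 129
side rib [-0.0319  0.0466] n 146
side rib [-0.0318  0.089 ] n 168
side plates x [-0.0655 -0.0124  0.0179] y -0.1415 0.1594 rect (array([-0.02337794,  0.00900533]), array([300.97839355,  87.0700531 ]), 89.87459564208984)
side fence (array([ 3.10747337e-03, -9.74578857e-05]), array([319.77090454,  33.3436203 ]), 89.71357727050781)
side SE rib world (array([0.50117801, 0.24102646]), array([69.17017365, 35.99429703]), 77.40068817138672) fence frame [-0.09680069  0.00503907] 415
side0.png
side1.png
side2.png
side3.png
side4.png
side5.png
side_403.png
side_439.png
side_465.png
top0.png
```

>>> {"name": "send_rows", "arguments": {"deltas": "0 0.001 0 0; 0 0.002 0 0; 0 0.002 0 0; 0 0.002 0 0"}}

```text
t: 46.9
eef_pos: [0.5023, 0.2366, 0.0447]
tool_rot: [-0.001, 0.664, 0.748, -0.003]
contact_force: [-17.6, -4.0, 20.9]
gripper_width: 0.125
grasp_force: 72.7
```

>>> {"name": "send_rows", "arguments": {"deltas": "0 -0.002 0 0; 0 -0.004 0 0; 0 -0.0045 0 0; 0 -0.0045 0 0"}}

```text
t: 47.3
eef_pos: [0.5021, 0.2366, 0.0446]
tool_rot: [-0.0, 0.664, 0.748, 0.0]
contact_force: [-5.2, 1.0, 7.3]
gripper_width: 0.125
grasp_force: 70.6
```

```bash
python3 -c "
from h import *
st()"
```

```text
t 47.3 tcp [0.5021 0.2366 0.0446] yaw 96.76 F [-5.2  1.   7.3] w 0.125 g 70.6
```

Seated firmly. Ease off, release, lift away and check.

>>> {"name": "send_rows", "arguments": {"deltas": "0 -0.0005 -0.0005 0; 0 -0.001 -0.0005 0; 0 -0.001 -0.0005 0"}}

```text
t: 47.6
eef_pos: [0.5021, 0.2358, 0.0446]
tool_rot: [0.0, 0.665, 0.747, 0.0]
contact_force: [-0.2, 0.5, -2.4]
gripper_width: 0.124
grasp_force: 69.3
```

>>> {"name": "send_rows", "arguments": {"deltas": "0 0 0 0; 0 0 0 0; 0 0 0 0; 0 0 0 0; 0 0 0 0", "claw": 0.5}}

```text
t: 48.1
eef_pos: [0.5016, 0.2358, 0.0448]
tool_rot: [0.0, 0.664, 0.747, 0.0]
contact_force: [-0.6, -0.1, -0.0]
gripper_width: 0.5
grasp_force: 0.0
```

>>> {"name": "send_rows", "arguments": {"deltas": "0 0 -0.03 0; 0 0 -0.07 0; 0 0 -0.11 0; 0 0 -0.15 0; -0.03 0 -0.16 0"}}

```text
t: 48.6
eef_pos: [0.506, 0.2117, 0.21]
tool_rot: [0.001, 0.662, 0.75, 0.005]
contact_force: [0.5, 0.6, -0.7]
gripper_width: 0.503
grasp_force: 0.0
```

>>> {"name": "send_rows", "arguments": {"deltas": "-0.045 0 0 0; -0.09 0 0 0; -0.135 0 0 0; -0.18 0 0 0; -0.2 0 0 0"}}

```text
t: 49.1
eef_pos: [0.5285, 0.0021, 0.2046]
tool_rot: [0.001, 0.667, 0.745, -0.001]
contact_force: [0.2, -0.4, 1.0]
gripper_width: 0.498
grasp_force: 0.0
```

```bash
python3 m.py; ls -t pics | head -1; python3 - <<'E'
from h import *
for n in("top","side"):
    p=shot(n)
    for q in("jar","mat","red_edge"): print(n,q,[np.round(d["xyz"],3).tolist() for d in bot.landmark_of(p,q)][:2])
save(p,"fin.png",(60,384,60,420),2)
E
```

```text
t 49.1 tcp [0.5285 0.0021 0.2046] yaw 96.4 F [ 0.2 -0.4  1. ] w 0.498 g 0.0
top rib [-0.0332 -0.0915] n 65
top rib [-0.0331 -0.0486] n 68
top rib [-0.0331 -0.0024] n 71
top rib [-0.0333  0.0432] n 67
top rib [-0.0331  0.0853] n 66
top plates x [-0.0686 -0.017   0.0154] y -0.1377 0.16 rect (array([-0.02672224,  0.01108147]), array([ 86.52359009, 297.68731689]), 0.1372612863779068)
top fence (array([-0.00158868,  0.01108257]), array([ 36.1371994 , 297.57159424]), 0.07719316333532333)
top SE rib world (array([0.499039  , 0.23519717]), array([11.07290936, 80.09124756]), 7.054571628570557) fence frame [-0.09960997 -0.00049836] 172
side rib [-0.031  -0.0875] n 97
side rib [-0.0308 -0.044 ] n 121
side rib [-0.0306  0.0019] n 128
side rib [-0.0316  0.0467] n 143
side rib [-0.0317  0.0888] n 170
side plates x [-0.0656 -0.0307  0.0178] y -0.1487 0.1586 rect (array([-0.02309697,  0.00495491]), array([ 86.18428802, 307.22171021]), 0.0354127511382103)
side fence (array([ 0.00019757, -0.00046956]), array([320.52246094,  40.43392181]), 89.65177154541016)
side SE rib world (array([0.50219351, 0.23548601]), array([11.45014763, 80.73794556]), 6.77752161026001) fence frame [-0.09644347 -0.00058231] 302
side_492.png
top jar [[0.635, -0.271, 0.004]]
top mat [[0.638, -0.265, -0.004], [0.738, 0.321, -0.006]]
top red_edge [[0.536, 0.241, 0.022]]
side jar [[0.639, -0.275, 0.003]]
side mat [[0.636, -0.268, -0.002]]
side red_edge [[0.539, 0.242, 0.017]]
```

View pics/fin.png

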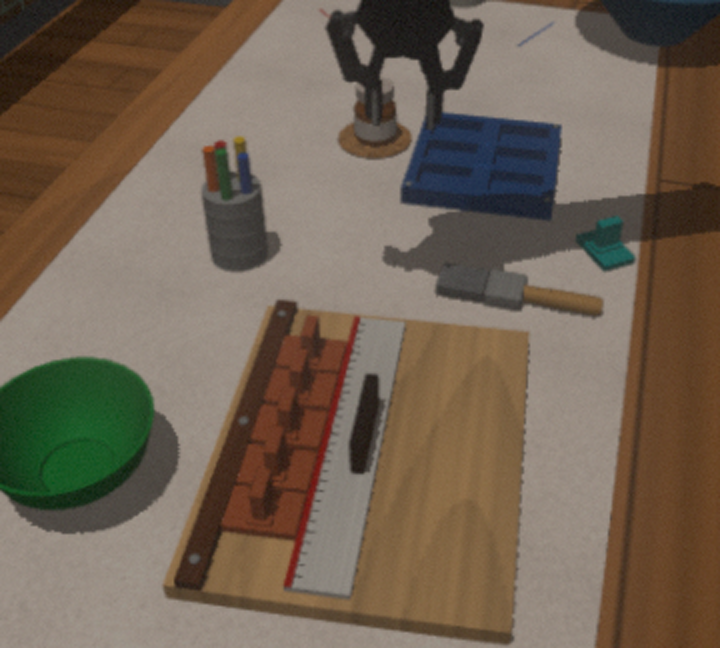

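The picture shows five pulls square between the fence (x≈245–280) and the red edge (x≈290–355), the jar on its mat at (375,115), and the bowl, tin and brush untouched. I'm handing in.

```bash
python3 -c "
from h import *
st(); print(bot.hand_in())"
```

```text
t 49.6 tcp [0.5284 0.0087 0.2049] yaw 96.84 F [ 0.9 -0.1  0.8] w 0.501 g 0.0
the job is handed in; nothing more can be done
None
```

I handed the job in at about 50 s: the jar is upright on its mat, all five pulls lie in a row between the fence and the red edge, and the bowl, tin and brush look untouched in the last picture; the hand-in gave no verdict.

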